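Load two centrifuge tubes into the sprung V-cradles of a rocking mixer

ROBOT

A 6-joint arm with a two-finger parallel gripper is mounted at the origin on the work surface. World frame = base frame: x ahead of the robot, y to its left, z up, the work surface at z = 0. Lengths are in m, angles in rad, forces in N, time in s.
With the tool pointing down it reaches from about 0.275 to 0.85 m from the base axis. Payload 19 kg.
Tool frame: the origin (TCP) lies on the centre line of the jaws, within the pads' length; the fingertips stand 17 mm ahead of it and the grasp point (between the pads) lies 2 mm behind it; z points along the fingers, y is the direction in which the jaws open and shut (so a half turn about z gives the same grasp; the last joint's range is limited). The gripper opens to 85 mm and grips with 20 to 120 N. Pads are 22 mm wide; open, the fingers measure 114 mm over their backs; the gripper's body (76 mm by 85 mm) begins 54 mm behind the grasp point. The pads swing forward as they close: fully open they stand 13 mm farther back than shut.
Start: joints at [-0.134, 0.15, 1.437, -0, 1.554, -0.134], TCP at [0.575, -0, 0.248] pointing down, gripper open.
Joint ranges: [-2.8, 2.8], [-0.68, 2.1], [0.12, 2.68], [-1.39, 4.53], [0.16, 2.79], [-2.81, 2.81]. Speed limits (rad/s): [1.89, 1.89, 2.22, 3.01, 3.01, 3.01].

INTERFACE

Orientations are given as a unit quaternion [x, y, z, w].
In Python, from cell import bot gives the robot as it stands.
- The arm moves only by the tool drive_tool, never from a script. Its argument "steps" is a list of rows, each a list of 3 entries, a list of its own where there are three numbers: the shift along the tool's x, y, z in units of 25 mm (1.0 is 25 mm), then the turn about the tool's z in units of 6 degrees (1.0 is 6 degrees), then the closure, from 0 (fully open) to 1 (shut). In form: [[[tx, ty, tz], turn, jaw], ...]. A call has 1 to 12 rows; each row is the pose to reach, as a shift and turn from the pose commanded when the call began, along the tool's axes at that moment; what a row does not reach only later rows make up. A row lasts 1/12 s, in which the tool goes at most 41.7 mm and 7.16 degrees, less where a joint would pass 70% of its speed; a pose out of reach is approached as far as the arm can. A call with a gripper value outside its range is refused whole. The fingers move at their own pace and stop on an object; "force" is the grip in N (left out, the last holds). Time passes only in rows, so rows that repeat a pose let the fingers close. It gives the time, the measured TCP pose, the force and the opening at its end, in the units of the state.
- bot.get_state(): the state, without advancing time (a new reading comes with each control period).
- bot.read_camera(name): name is "scene" or "side" or "wrist"; returns the picture (400x640x3 uint8, red, green, blue); there is no depth.
- bot.get_calibration(name): a dict with "mtx" (3x3 intrinsics, pixels), "view" (4x4, takes a point from world to camera coordinates); the wrist camera has in their place "T_tool_cam" (4x4, takes a point from camera to tool coordinates, whose origin is the TCP and whose axes are the flange's). Camera axes: x right, y down, z forward; pixel columns grow to the right and rows downward; lengths in m; the calibration is good to about 2 mm. The wrist camera is an equidistant fisheye: a pixel r from the principal point sees the ray r / f radians off the axis. A picture is of the moment at which its call begins: read the wrist's pose just before it. get_calibration takes no time and is no camera call.
- bot.finish_job(): hands the job in, once; it reports no verdict.
The state is a dict: "t": time; "joints": joint angles; "joint_velocities": joint speeds; "joint_torque": joint torques, N m; "tcp_pos": TCP position; "tcp_rot": TCP orientation; "force": force on the tool from outside, world axes, zero at the start; "wrist_torque": the same for the moment, N m; "opening": finger opening in m.
Only numpy, scipy, OpenCV 4.12 (cv2) and the standard library are available. Lean on these libraries where they do the work, as an engineer would, in place of code of your own. Each camera call takes 0.05 s, during which the arm holds its last target.

TASK

Load the two large capped tubes into the rocking mixer, one in each of the two outer stations, leaving the middle one empty so that the platform stays balanced. In each station push the cap back against its sprung cup, under the keeper lip, then lower the foot end behind the end bar, gently and without ever driving the spring to its stop, so that the tube lies down fully in both V-notches, held by the spring. Let go of both, and leave everything else on the bench where it is.

Things in the scene. Friction and masses are not known exactly. Their poses are not given: they have to be found in the camera images.
- tube_a_mid (a point): midpoint of large tube A, on its axis half-way along, 55 mm from the cap's outer face and 57 mm from the foot; own +y points along the axis to the cap end. At the start it lies loose on the bench, cap end roughly to the left (+y), axis about 15.5 mm up; it can roll
- tube_a_cap (a point): centre of the outer face of large tube A's screw cap, 55 mm from its midpoint
- tube_a: large tube A itself: closed plastic centrifuge tube, off-white barrel 29 mm in diameter and 99 mm long, ribbed blue-green screw cap (33 mm in diameter, 13 mm thick) at one end, a flat foot (self-standing tube) at the other; 112 mm over all, 50 to 90 g; origin and axes as at its midpoint
- tube_b_mid (a point): midpoint of large tube B, on its axis half-way along, 55 mm from the cap's outer face and 57 mm from the foot; own +y points along the axis to the cap end. At the start it lies loose on the bench, cap end roughly to the left (+y), axis about 15.5 mm up; it can roll
- tube_b_cap (a point): centre of the outer face of large tube B's screw cap, 55 mm from its midpoint
- tube_b: large tube B itself: closed plastic centrifuge tube, off-white barrel 29 mm in diameter and 99 mm long, ribbed blue-green screw cap (33 mm in diameter, 13 mm thick) at one end, a flat foot (self-standing tube) at the other; 112 mm over all, 50 to 90 g; origin and axes as at its midpoint
- seat_front (a point): front (outer, nearer the robot) station: where the midpoint of a seated large tube lies if the tray is in its middle setting, 124.5 mm above the bench. x across the tube, +y along the tube towards the sprung cup, z up. Neighbouring stations are 64 mm apart along x. The tray can be clamped up to 8 mm off along y (see rails)
- seat_mid (a point): middle station: where the midpoint of a seated large tube lies if the tray is in its middle setting, 124.5 mm above the bench. x across the tube, +y along the tube towards the sprung cup, z up. Neighbouring stations are 64 mm apart along x. The tray can be clamped up to 8 mm off along y (see rails)
- seat_back (a point): back (outer, farther from the robot) station: where the midpoint of a seated large tube lies if the tray is in its middle setting, 124.5 mm above the bench. x across the tube, +y along the tube towards the sprung cup, z up. Neighbouring stations are 64 mm apart along x. The tray can be clamped up to 8 mm off along y (see rails)
- rails (a point): middle seat, tray in its middle setting. Rails, cups and end bar all sit on one tray that slides along y on the fixed, level platform and is clamped tight up to 8 mm to either side; exactly where is not given. White rails along x, at y = -29 and +29 mm, 8 mm thick, 50 mm clear between; 90-degree V-notches; rail tops 1.5 mm and tray 37 mm below this point
- end_bar (a point): middle of the inner face of the tray's aluminium end bar (y = -57 mm of the seats, tray in middle setting), at the height of a seated tube's axis. The bar is 9 mm thick, its top 4 mm lower than this point; the foot of a seated tube bears on this face
- cups (a point): centre of the middle cup's face, forward, tray in middle setting (y = +47 mm of the seats). Each station has such a cup: a black disc 36 mm in diameter, with a keeper lip 24 mm wide that reaches 6 mm out from the face over the tube's cap, its underside 22.5 mm above the disc's centre. The spring block begins 27 mm behind this point and is 14 mm higher
- cup_front (a joint): how far the front station's sprung cup is pressed back (m): 0 = fully forward, 0.014 = hard stop, about 0.008 with a tube properly seated. A coil spring pushes it towards the tube (along -y of the seat) with 2 N at 0, rising 0.4 N per mm to 7.6 N at the stop; to get the foot down behind the end bar it must be held back 10 to 13 mm
- cup_back (a joint): how far the back station's sprung cup is pressed back (m): 0 = fully forward, 0.014 = hard stop, about 0.008 with a tube properly seated. A coil spring pushes it towards the tube (along -y of the seat) with 2 N at 0, rising 0.4 N per mm to 7.6 N at the stop; to get the foot down behind the end bar it must be held back 10 to 13 mm
- small_tube_mid (a point): a small centrifuge tube lying on the bench, not wanted: barrel 16 mm in diameter with a conical end, cap 20 mm, 114 mm over all; midpoint of its barrel
- marker: a dark marker pen with a clip, 15 mm thick, 115 mm long, lying on the bench; origin at its middle, y along it
- timer: a white digital timer 62 x 66 x 16 mm lying flat; origin under its centre
- tip_box: a box of pipette tips 85 x 122 x 62 mm; origin under its centre, y along its long side
- buffer_bottle: an amber screw-cap bottle 68 mm in diameter, 125 mm tall, standing; origin under its centre
- rocker: the rocking mixer: white drive housing with a platform and an aluminium tube tray on top, about 232 x 220 x 155 mm, fixed; origin under the platform's middle, same axes as the seats (middle seat straight above the origin)
Mind the look-alikes: they are no part of the job. What is shaped like the tube_a but orange or red is not meant.

How it is judged:
At the end, for the whole second after the job is handed in: Large tubes at rest, one each in the front and back stations: midpoint within 12 mm of the seat along and 4 mm across, 3 mm in height, axis within 0.05 rad, cap at the cup end, and each cup pressed back 5 to 11 mm ((((x of tube_a_mid in the frame of seat_front between -0.004 and 0.004 m and y of tube_a_mid in the frame of seat_front between -0.012 and 0.012 m and z of tube_a_mid in the frame of seat_front between -0.003 and 0.003 m and angle between the y axis of tube_a_mid and the y axis of seat_front, either way round below 0.05 rad and y of tube_a_cap in the frame of seat_front above 0.03 m and value of joint cup_front between 0.005 and 0.011 m) and (x of tube_b_mid in the frame of seat_back between -0.004 and 0.004 m and y of tube_b_mid in the frame of seat_back between -0.012 and 0.012 m and z of tube_b_mid in the frame of seat_back between -0.003 and 0.003 m and angle between the y axis of tube_b_mid and the y axis of seat_back, either way round below 0.05 rad and y of tube_b_cap in the frame of seat_back above 0.03 m and value of joint cup_back between 0.005 and 0.011 m)) or ((x of tube_b_mid in the frame of seat_front between -0.004 and 0.004 m and y of tube_b_mid in the frame of seat_front between -0.012 and 0.012 m and z of tube_b_mid in the frame of seat_front between -0.003 and 0.003 m and angle between the y axis of tube_b_mid and the y axis of seat_front, either way round below 0.05 rad and y of tube_b_cap in the frame of seat_front above 0.03 m and value of joint cup_front between 0.005 and 0.011 m) and (x of tube_a_mid in the frame of seat_back between -0.004 and 0.004 m and y of tube_a_mid in the frame of seat_back between -0.012 and 0.012 m and z of tube_a_mid in the frame of seat_back between -0.003 and 0.003 m and angle between the y axis of tube_a_mid and the y axis of seat_back, either way round below 0.05 rad and y of tube_a_cap in the frame of seat_back above 0.03 m and value of joint cup_back between 0.005 and 0.011 m))) and linear speed of each of tube_a, tube_b below 0.02 m/s and angular speed of each of tube_a, tube_b below 0.3 rad/s); the robot touches nothing.
It fails at once if a spring is driven to its stop (cup pressed back more than 13.7 mm) (value of joint any of cup_front, cup_back above 0.0137 m).
It fails at once if the small tube, marker, timer, tip box or bottle is moved more than 30 mm (distance of any of small_tube_mid, marker, timer, tip_box, buffer_bottle from where it was at the start of the episode above 0.03 m).
It fails at once if a large tube is pressed against the mixer with more than 60 N in all (contact force between any of tube_a, tube_b and rocker above 60 N).
It also fails if it takes over 58 s, if anything falls off the work surface, if the arm or the gripper's body presses on something with over 40 N, if the wrist force passes 120 N, or if a joint passes its speed limit or range.

## Working session

There is one attempt and no reset: what is moved stays moved. The work goes in short steps, Python scripts to look and compute and a tool call to move; the robot and the scene stay as the last step left them, time stands still between calls to the robot, and variables do not carry over. Pictures are saved under pics/ and viewed, and the job is handed in when it is done.

Besides the shell and the picture viewer there is one more tool, called after "Call:" by a JSON object that holds its "op" and its "data", one argument or row to a line. drive_tool: Moves the arm, as the interface text tells. Its arguments: {"type":"object","properties":{"steps":{"type":"array","items":{"type":"array"}},"force":{"type":"number"}},"required":["steps"]}

```bash
ls -la; mkdir -p pics; python3 - <<'E'
from cell import bot
import cv2,numpy as np
np.set_printoptions(precision=4,suppress=True)
print(bot.get_state())
for n in ["scene","side","wrist"]:
    print(n,bot.get_calibration(n))
    cv2.imwrite(f"pics/{n}0.png",bot.read_camera(n)[:,:,::-1])
E
```

```text
total 12
drwxr-xr-x  3 agent agent 4096 Dec  6 19:06 .
drwxr-xr-x 23 root  root  4096 Dec  6 19:06 ..
drwxr-xr-x  2 agent agent 4096 Dec  6 19:06 pics
{'t': 0.0, 'joints': array([-0.134 ,  0.151 ,  1.438 ,  0.    ,  1.5538, -0.134 ]), 'joint_velocities': array([-0.0002, -0.0004, -0.0002,  0.0022, -0.001 , -0.0008]), 'joint_torque': array([  0.0001, -71.3061, -57.0859,  -0.0002,   0.0091,   0.0002]), 'tcp_pos': array([0.5748, 0.    , 0.2477]), 'tcp_rot': array([ 0.7071,  0.7071, -0.0004, -0.0005]), 'force': array([0.7238, 0.1539, 0.0236]), 'wrist_torque': array([ 0.0456,  0.0025, -0.0102]), 'opening': 0.08563726294740662}
scene {'mtx': array([[395.4429,   0.    , 311.7579],
       [  0.    , 395.4429, 194.9409],
       [  0.    ,   0.    ,   1.    ]]), 'view': array([[ 0.5904,  0.8071,  0.0033, -0.3087],
       [ 0.6734, -0.4903, -0.5533, -0.3027],
       [-0.4449,  0.3289, -0.833 ,  1.5795],
       [ 0.    ,  0.    ,  0.    ,  1.    ]])}
side {'mtx': array([[409.0929,   0.    , 317.272 ],
       [  0.    , 409.0929, 204.7083],
       [  0.    ,   0.    ,   1.    ]]), 'view': array([[-0.8548, -0.5189, -0.0128,  0.4644],
       [-0.2917,  0.5007, -0.815 ,  0.2713],
       [ 0.4293, -0.6929, -0.5793,  1.0867],
       [ 0.    ,  0.    ,  0.    ,  1.    ]])}
wrist {'mtx': array([[309.7069,   0.    , 317.5982],
       [  0.    , 309.7069, 198.7618],
       [  0.    ,   0.    ,   1.    ]]), 'T_tool_cam': array([[ 0.0001, -0.9568, -0.2909,  0.074 ],
       [ 1.    , -0.0003,  0.0014, -0.0004],
       [-0.0014, -0.2909,  0.9568, -0.1252],
       [ 0.    ,  0.    ,  0.    ,  1.    ]])}
```

View pics/scene0.png

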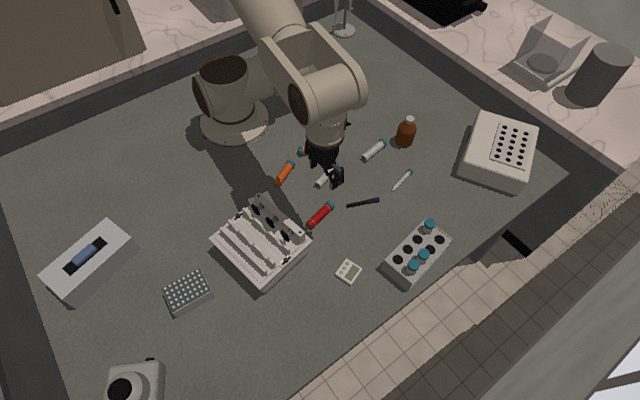

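View pics/side0.png

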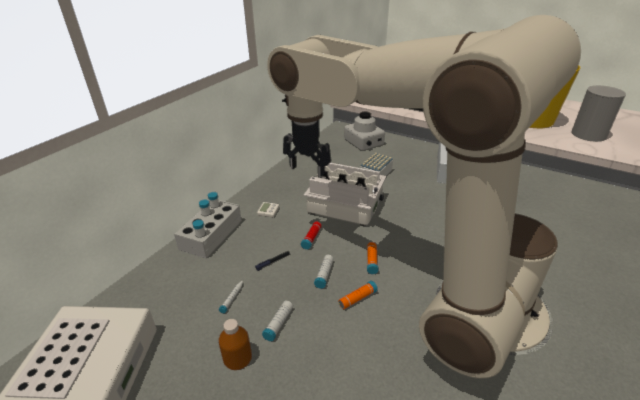

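View pics/wrist0.png

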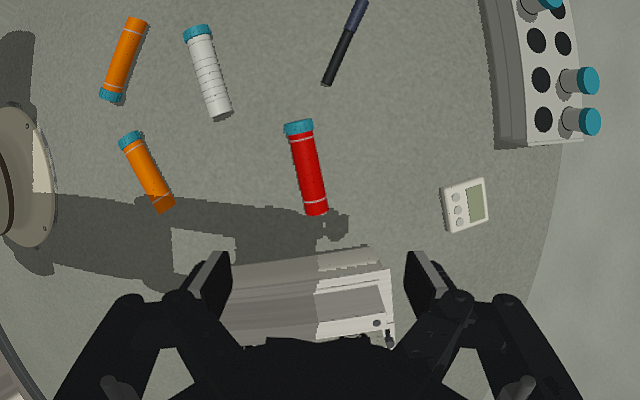

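```bash
cat > h.py <<'E'
import numpy as np,cv2
from scipy.spatial.transform import Rotation as R
np.set_printoptions(precision=4,suppress=True)
try:
    from cell import bot
    CAL={n:bot.get_calibration(n) for n in ["scene","side","wrist"]}
except Exception as e: print(e)
def Twc(st):
    T=np.eye(4);T[:3,:3]=R.from_quat(st["tcp_rot"]).as_matrix();T[:3,3]=st["tcp_pos"]
    return T@np.array(CAL["wrist"]["T_tool_cam"])
def ray(n,uv,st=None):
    K=CAL[n]["mtx"];x=(uv[0]-K[0,2])/K[0,0];y=(uv[1]-K[1,2])/K[1,1]
    if n=="wrist":
        r=np.hypot(x,y);d=np.array([np.sin(r)*x/max(r,1e-9),np.sin(r)*y/max(r,1e-9),np.cos(r)]);T=Twc(st)
    else:
        d=np.array([x,y,1.]);d/=np.linalg.norm(d);T=np.linalg.inv(CAL[n]["view"])
    return T[:3,3],T[:3,:3]@d
def atz(n,uv,z,st=None):
    o,d=ray(n,uv,st);return o+d*(z-o[2])/d[2]
def proj(n,p,st=None):
    K=CAL[n]["mtx"];V=np.linalg.inv(Twc(st)) if n=="wrist" else np.array(CAL[n]["view"])
    c=V[:3,:3]@np.asarray(p)+V[:3,3]
    if n=="wrist":
        q=np.hypot(c[0],c[1]);r=np.arctan2(q,c[2]);xy=c[:2]/max(q,1e-9)*r
    else: xy=c[:2]/c[2]
    return np.array([K[0,0]*xy[0]+K[0,2],K[1,1]*xy[1]+K[1,2]])
def tri(rays):
    A=np.zeros((3,3));b=np.zeros(3)
    for o,d in rays:
        P=np.eye(3)-np.outer(d,d);A+=P;b+=P@o
    x=np.linalg.solve(A,b);return x,[np.linalg.norm((np.eye(3)-np.outer(d,d))@(x-o)) for o,d in rays]
def crop(src,dst,x0,y0,x1,y1,s):
    im=cv2.imread(src)[y0:y1,x0:x1];cv2.imwrite(dst,cv2.resize(im,None,fx=s,fy=s,interpolation=cv2.INTER_CUBIC))
def snap(n,name):
    st=bot.get_state();im=bot.read_camera(n)[:,:,::-1];cv2.imwrite(f"pics/{name}.png",im);np.save(f"pics/{name}.npy",st,allow_pickle=True);return st
def ld(name): return np.load(f"pics/{name}.npy",allow_pickle=True).item()
E
python3 - <<'E'
from h import *
crop("pics/side0.png","pics/side0c.png",200,220,400,350,4)
crop("pics/scene0.png","pics/scene0c.png",290,110,430,230,5)
st=bot.get_state();np.save("pics/wrist0.npy",st,allow_pickle=True)
for uv in [(198,33),(222,115)]: print(atz("wrist",uv,0.0155,st))
for uv in [(322,284),(328,258),(268,333),(288,304)]: print("side",atz("side",uv,0.0155))
E
```

```text
[0.4323 0.1716 0.0155]
[0.4623 0.0683 0.0155]
side [0.4235 0.1716 0.0155]
side [0.462  0.0716 0.0155]
side [0.4545 0.3803 0.0155]
side [0.4643 0.2791 0.0155]
```

View pics/side0c.png

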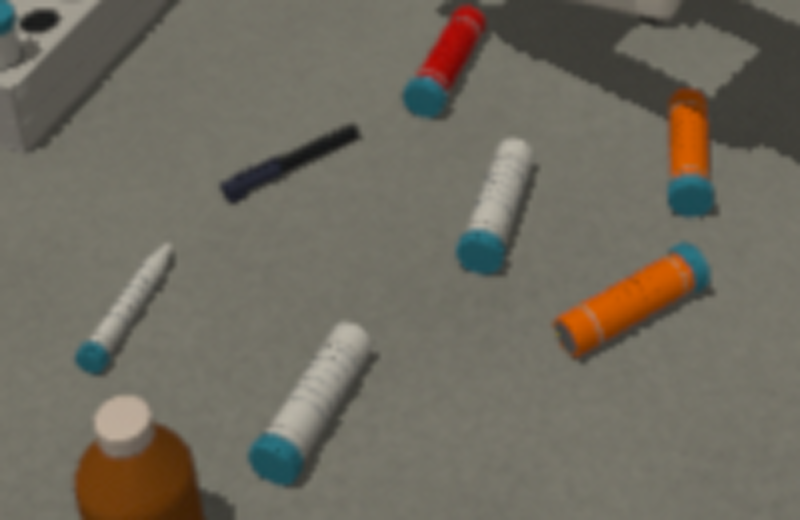

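View pics/scene0c.png

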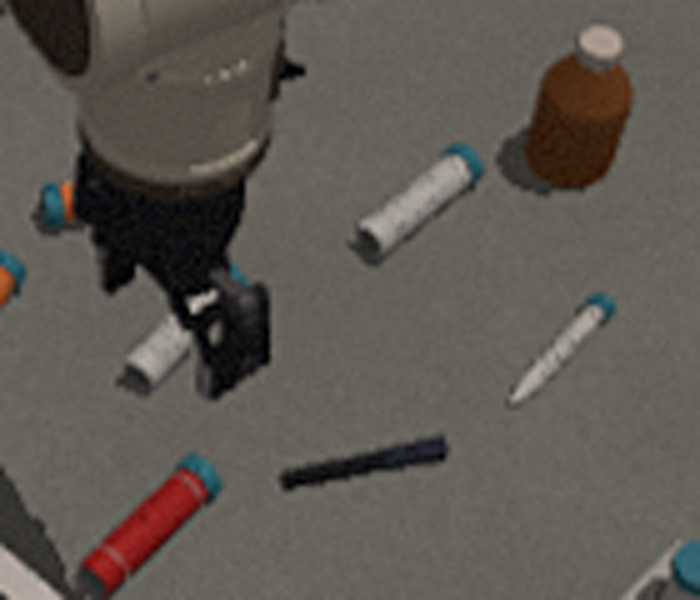

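```bash
python3 - <<'E'
from h import *
crop("pics/scene0.png","pics/scene0r.png",200,185,320,295,6)
print(atz("scene",(262,238),0.12), atz("side",(347,185),.12))
E
```

```text
[ 0.5754 -0.2184  0.12  ] [ 0.5287 -0.1696  0.12  ]
```

View pics/scene0r.png

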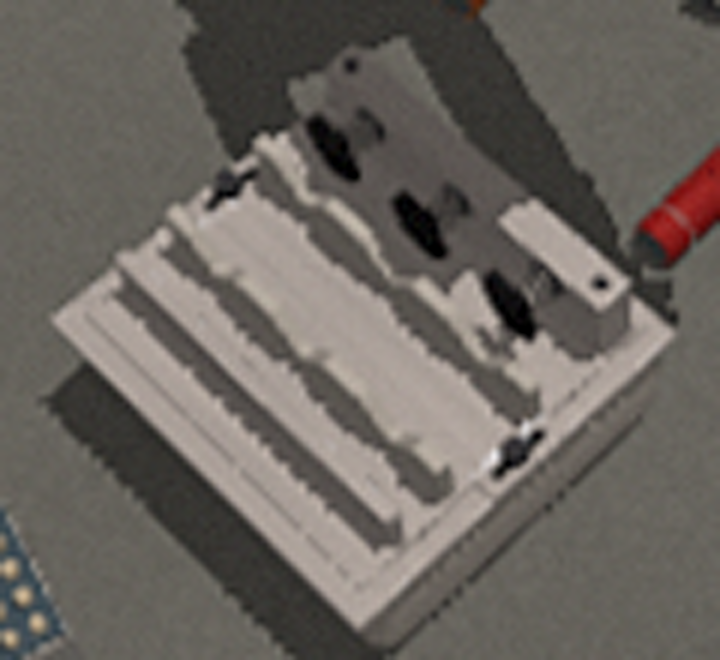

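Call:
{"op": "drive_tool", "data": {
  "steps": [
    [[0, 0, -1.6], 0, 0],
    [[-8.8, -0.4, -6], 0, 0],
    [[-8.8, -0.4, -6], 0, 0],
    [[-8.8, -0.4, -6], 0, 0],
    [[-8.8, -0.4, -6], 0, 0],
    [[-8.8, -0.4, -6], 0, 0],
    [[-8.8, -0.4, -6], 0, 0],
    [[-8.8, -0.4, -6], 0, 0],
    [[-8.8, -0.4, -6], 0, 0]
  ]
}}

```text
t: 0.9
tcp_pos: [0.5649, -0.2218, 0.3983]
tcp_rot: [0.708, 0.706, -0.0, 0.0]
force: [0.3, -0.0, -0.5]
opening: 0.0856
```

```bash
python3 - <<'E'
from h import *
st=snap("wrist","w1");print(st["t"],st["tcp_pos"],st["joint_velocities"])
snap("scene","s1");snap("side","d1")
crop("pics/s1.png","pics/s1c.png",200,110,440,290,3)
E
```

```text
0.9 [ 0.5649 -0.2218  0.3983] [ 0.0441 -0.0104  0.0476  0.0061 -0.0088  0.0163]
```

View pics/w1.png

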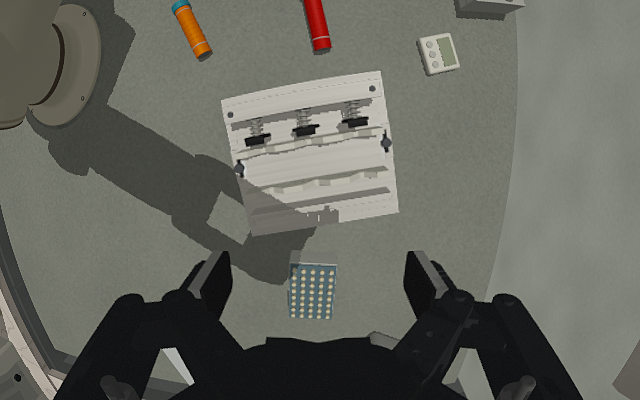

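View pics/s1c.png

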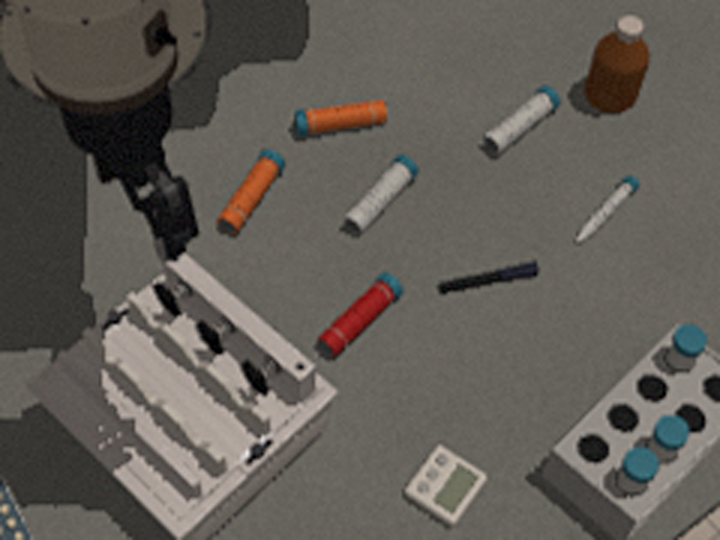

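```bash
python3 - <<'E'
from h import *
crop("pics/w1.png","pics/w1c.png",215,65,405,240,4)
E
```

```text
(no output)
```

View pics/w1c.png

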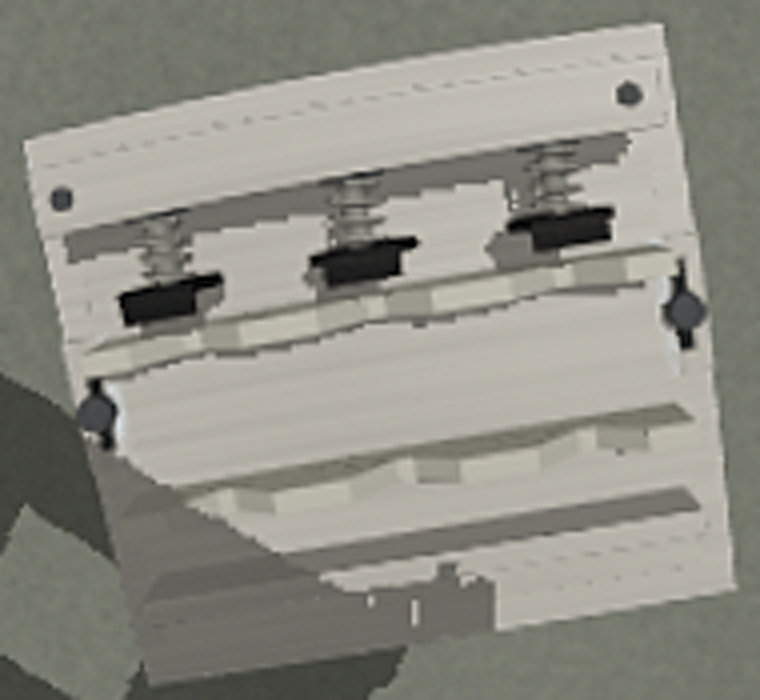

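```bash
python3 - <<'E'
from h import *
st=ld("w1")
def w(c,z): return atz("wrist",(215+c[0]/4,65+c[1]/4),z,st)
print("screws",w((62,198),.1385),w((628,94),.1385))
print("block front edge",w((66,235),.1385),w((628,132),.1385))
print("cap rail",w((110,352),.123),w((650,248),.123), "inner edge",w((130,378),.123),w((640,287),.123))
print("endbar",w((690,488),.1205),w((150,597),.1205))
E
```

```text
screws [ 0.4555 -0.1537  0.1385] [ 0.6323 -0.1232  0.1385]
block front edge [ 0.4564 -0.1655  0.1385] [ 0.6324 -0.1351  0.1385]
cap rail [ 0.4655 -0.2058  0.123 ] [ 0.6431 -0.1723  0.123 ] inner edge [ 0.4719 -0.2148  0.123 ] [ 0.6401 -0.1853  0.123 ]
endbar [ 0.6607 -0.2538  0.1205] [ 0.4736 -0.2928  0.1205]
```

Call:
{"op": "drive_tool", "data": {
  "steps": [
    [[-1, 0, 5.5], -1.6, 0],
    [[-1, 0, 5.5], -1.6, 0],
    [[-1, 0, 5.5], -1.6, 0],
    [[-1, 0, 5.5], -1.6, 0],
    [[-1, 0, 5.5], -1.6, 0],
    [[-1, 0, 5.5], -1.6, 0]
  ]
}}

```text
t: 1.55
tcp_pos: [0.565, -0.244, 0.2609]
tcp_rot: [0.645, 0.764, -0.0, -0.0]
force: [-0.0, 0.0, 0.3]
opening: 0.0855
```

```bash
python3 - <<'E'
from h import *
st=snap("wrist","w2");print(st["t"],st["tcp_pos"],R.from_quat(st["tcp_rot"]).as_matrix())
crop("pics/w2.png","pics/w2c.png",195,60,445,260,3.2)
E
```

```text
1.55 [ 0.565  -0.244   0.2609] [[-0.1677  0.9858 -0.0008]
 [ 0.9858  0.1677  0.0005]
 [ 0.0007 -0.0007 -1.    ]]
```

View pics/w2c.png

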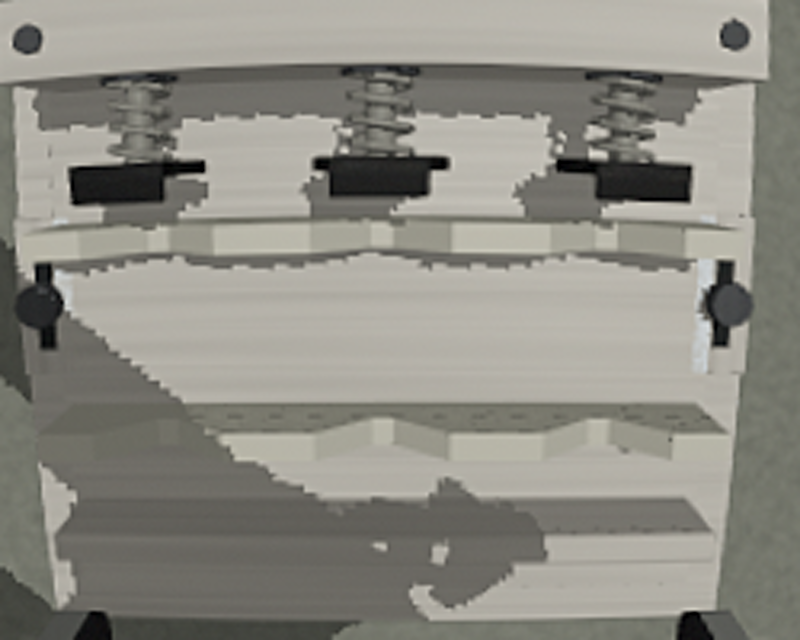

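View pics/w2.png

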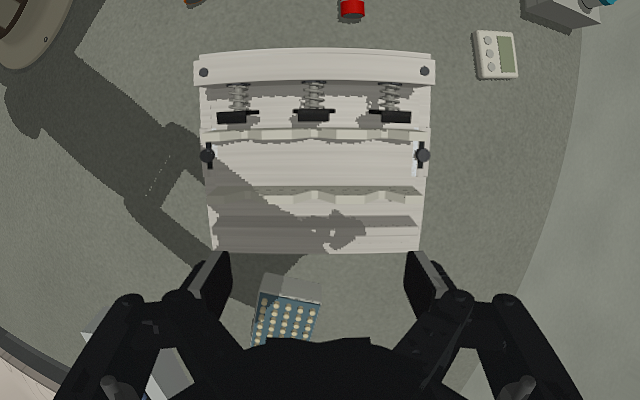

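```bash
python3 - <<'E'
from h import *
st=ld("w2")
th=0.1703
ex=np.array([np.cos(th),np.sin(th)]);ey=np.array([-np.sin(th),np.cos(th)])
def w(c,z): return atz("wrist",(195+c[0]/3.2,60+c[1]/3.2),z,st)[:2]
s=[w((28,39),.1385),w((735,36),.1385)];d=s[1]-s[0];print("yaw",np.arctan2(d[1],d[0]),np.linalg.norm(d),"mid",(s[0]+s[1])/2)
def f(name,c,z,y): 
    p=w(c,z);print(name,p,"x",p@ex,"y-> mid y",p@ey-y)
f("blk",(380,65),.1385,.074)
f("blk",(600,72),.1385,.074)
f("capfar",(500,221),.123,.033);f("capnear",(500,254),.123,.025)
f("capfar",(260,222),.123,.033);f("capnear",(260,257),.123,.025)
f("footin",(480,434),.123,-.025);f("footout",(480,460),.123,-.033)
f("barin",(620,533),.1205,-.057);f("barout",(620,562),.1205,-.066)
f("barinL",(200,533),.1205,-.057);f("baroutR",(700,533),.1205,-.057)
print("notch x: cap rail"); 
for c,z in [((160,235),.105),((382,235),.105),((604,238),.105),((382,417),.105),((598,417),.105)]: print(w(c,z)@ex)
print("notch edges cap far");
for a,b in [(79,213),(310,450),(550,685)]: print((w((a,225),.123)@ex+w((b,225),.123)@ex)/2,w((b,225),.123)@ex-w((a,225),.123)@ex)
print("foot notch", (w((315,460),.123)@ex+w((450,460),.123)@ex)/2)
print("screws", (s[0]+s[1])/2@ex)
print("disc", [ (w((a,165),.1245+.0)@ex+w((b,165),.1245)@ex)/2 for a,b in [(70,205),(314,449),(557,692)]])
E
```

```text
yaw 0.16999099164276082 0.18031934855643095 mid [ 0.544  -0.1389]
blk [ 0.5458 -0.1501] x 0.5124969617806857 y-> mid y -0.31444674035957193
blk [ 0.5997 -0.1413] x 0.5670970830736133 y-> mid y -0.31494485289602825
capfar [ 0.5836 -0.1842] x 0.5439910517899855 y-> mid y -0.31342033641332023
capnear [ 0.5853 -0.1929] x 0.5441255168241216 y-> mid y -0.3142830446948669
capfar [ 0.5209 -0.195 ] x 0.4803357798268033 y-> mid y -0.3134596090844791
capnear [ 0.5223 -0.2043] x 0.48012346662874633 y-> mid y -0.31487806668944174
footin [ 0.5894 -0.2429] x 0.5396849597434371 y-> mid y -0.31426028157494784
footout [ 0.5908 -0.2503] x 0.5398688757657198 y-> mid y -0.31383526340666557
barin [ 0.6366 -0.2663] x 0.5822966348018478 y-> mid y -0.3133630418820206
barout [ 0.639  -0.2754] x 0.5830594487563023 y-> mid y -0.31370206945492063
barinL [ 0.5151 -0.2868] x 0.4590575250637463 y-> mid y -0.312968875822796
baroutR [ 0.6613 -0.2626] x 0.6072582034235772 y-> mid y -0.3138422562793935
notch x: cap rail
0.44865619871953416
0.5125512891756016
0.5762131668654377
0.5123437741287412
0.5767602825248948
notch edges cap far
0.44880270677842904 0.03761387276358502
0.5121904147098657 0.0370358585182996
0.5762250622585604 0.03755719885208664
foot notch 0.5126001972954015
screws 0.5125612655421766
disc [np.float64(0.44735271894655776), np.float64(0.5126528991032402), np.float64(0.5773653955098738)]
```

Call:
{"op": "drive_tool", "data": {
  "steps": [
    [[14.3, -2.2, 0], -1.2, 0],
    [[14.3, -2.2, 0], -1.2, 0],
    [[14.3, -2.2, 0], -1.2, 0],
    [[14.3, -2.2, 0], -1.2, 0],
    [[14.3, -2.2, 0], -1.2, 0],
    [[14.3, -2.2, 0], -1.2, 0],
    [[14.3, -2.2, 0], -1.2, 0],
    [[14.3, -2.2, 0], -1.2, 0],
    [[14.3, -2.2, 0], -1.2, 0],
    [[14.3, -2.2, 0], -1.2, 0],
    [[14.3, -2.2, 0], -1.2, 0]
  ]
}}

```text
t: 2.52
tcp_pos: [0.4511, 0.0999, 0.263]
tcp_rot: [0.595, 0.804, 0.001, 0.001]
force: [1.1, -0.3, 0.2]
opening: 0.0857
```

```bash
python3 - <<'E'
from h import *
st=snap("wrist","w3");print(st["t"],st["tcp_pos"],R.from_quat(st["tcp_rot"]).as_matrix())
E
```

```text
2.5167 [0.4511 0.0999 0.263 ] [[-0.2924  0.9563  0.0036]
 [ 0.9563  0.2924  0.0002]
 [-0.0009  0.0035 -1.    ]]
```

View pics/w3.png

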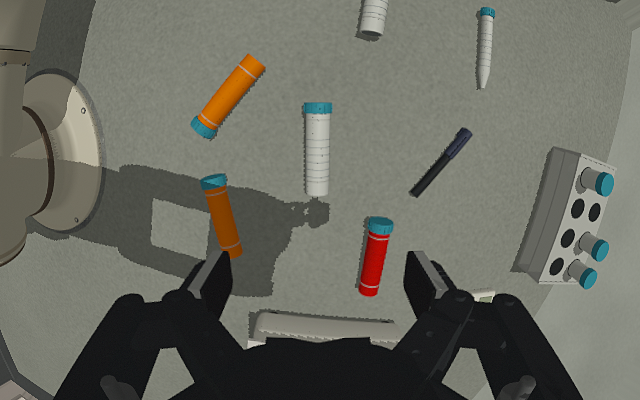

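```bash
python3 - <<'E'
from h import *
st=ld("w3");w0=ld("wrist0")
crop("pics/w3.png","pics/w3c.png",180,0,520,210,2.3)
crop("pics/w3.png","pics/w3d.png",290,90,350,205,5)
E
```

```text
(no output)
```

View pics/w3d.png

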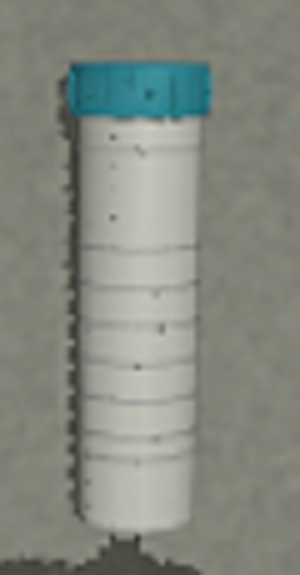

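View pics/w3c.png

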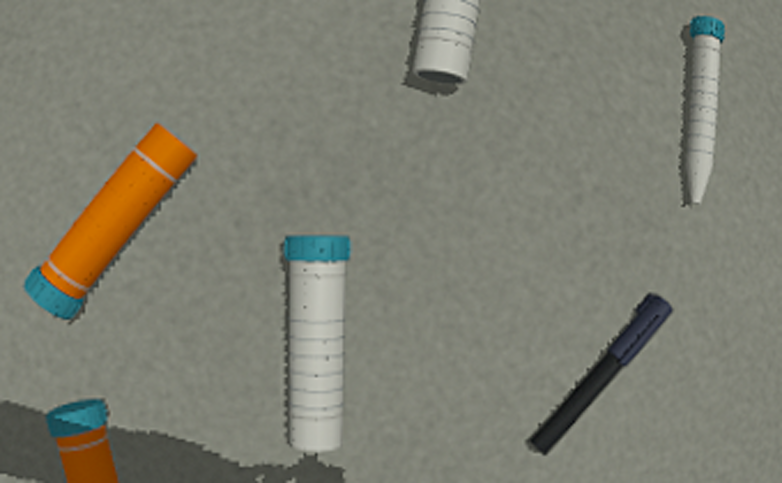

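```bash
python3 - <<'E'
from h import *
st=ld("w3")
print("cam",Twc(st)[:3,3])
c=atz("wrist",(318,102.4),.032,st);f=atz("wrist",(317.4,195.6),.030,st);b=atz("wrist",(318,113.4),.03,st)
print(c,f,b,np.linalg.norm((c-f)[:2]))
d=(c-f)[:2];d/=np.linalg.norm(d)
m=(c+f)[:2]/2-0.001*d
print("mid",m,"yaw",np.arctan2(-d[0],d[1]), "tool yaw",np.arctan2(.2924,.9563))
T=R.from_quat(st["tcp_rot"]).as_matrix()
print("delta tool",(T.T@(np.r_[m,.0155]-st["tcp_pos"]))/.025)
# height check with side & scene mid via triangulation
mid=(np.array([318,102.4])+[317.4,195.6])/2
# tri cap end centre from side(320.5,282.5) crop4: (482,252)/4+(200,220)
for n,uv in [("cap",((318,104),(200+482/4,220+250/4),(200+408/3,110+163/3))),("foot",((317.4,194),(200+515/4,220+148/4),(200+351/3,110+225/3)))]:
    print(n,tri([ray("wrist",uv[0],st),ray("side",uv[1]),ray("scene",uv[2])]))
E
```

```text
cam [0.4285 0.1706 0.3882]
[0.4292 0.1763 0.032 ] [0.4609 0.0703 0.03  ] [0.4329 0.1641 0.03  ] 0.11065268308552477
mid [0.4453 0.1223] yaw 0.29067525160415225 tool yaw 0.2967344221503048
delta tool [0.9338 0.0067 9.9009]
cap (array([0.4292, 0.1747, 0.0209]), [np.float64(0.000551456431181214), np.float64(0.0023469613610622385), np.float64(0.0019226969752277362)])
foot (array([0.4614, 0.0681, 0.0169]), [np.float64(0.0004397364565448422), np.float64(0.0001823552573292296), np.float64(0.00036554344763080235)])
```

Call:
{"op": "drive_tool", "data": {
  "steps": [
    [[0.8, 0, 1.6], 0.1, 0],
    [[0.8, 0, 3.2], 0.1, 0],
    [[0.8, 0, 4.8], 0.1, 0],
    [[0.8, 0, 6.4], 0.1, 0],
    [[0.8, 0, 8], 0.1, 0.1],
    [[0.8, 0, 9], 0.1, 0.2],
    [[0.8, 0, 9.5], 0.1, 0.3],
    [[0.8, 0, 9.7], 0.1, 0.4],
    [[0.8, 0, 9.7], 0.1, 0.5]
  ],
  "force": 40
}}

```text
t: 3.32
tcp_pos: [0.4457, 0.1166, 0.018]
tcp_rot: [0.601, 0.799, -0.0, -0.0]
force: [-0.4, -0.9, -0.7]
opening: 0.0432
```

Call:
{"op": "drive_tool", "data": {
  "steps": [
    [[0, 0, 0], 0, 0.7],
    [[0, 0, 0], 0, 0.9],
    [[0, 0, 0], 0, 0.9],
    [[0, 0, 0], 0, 0.9],
    [[0, 0, 0], 0, 0.9],
    [[0, 0, 0], 0, 0.9]
  ]
}}

```text
t: 3.82
tcp_pos: [0.4464, 0.1173, 0.0195]
tcp_rot: [0.6, 0.8, 0.001, 0.001]
force: [1.9, -3.8, 8.2]
opening: 0.0274
```

Call:
{"op": "drive_tool", "data": {
  "steps": [
    [[0, 0, 0], 0, 0.55],
    [[0, 0, 0], 0, 0.5],
    [[0, 0, 0], 0, 0.5],
    [[0.2, 0, 0], 0, 0.5],
    [[0.45, 0, 0], 0, 0.5],
    [[0.45, 0, 0], 0, 0.5],
    [[0.45, 0, 0], 0, 0.7],
    [[0.45, 0, 0], 0, 0.9],
    [[0.45, 0, 0], 0, 0.9],
    [[0.45, 0, 0], 0, 0.9],
    [[0.45, 0, 0], 0, 0.9],
    [[0.45, 0, 0], 0, 0.9]
  ],
  "force": 40
}}

```text
t: 4.82
tcp_pos: [0.4423, 0.1283, 0.0184]
tcp_rot: [0.6, 0.8, 0.0, -0.0]
force: [-1.1, 2.4, 3.0]
opening: 0.0278
```

```bash
python3 - <<'E'
from h import *
st=snap("wrist","w4");print(st["t"],st["tcp_pos"],st["force"],st["opening"])
crop("pics/w4.png","pics/w4c.png",240,100,400,300,3)
E
```

```text
4.8167 [0.4423 0.1283 0.0184] [-1.076   2.4248  2.9706] 0.027823019734085713
```

View pics/w4.png

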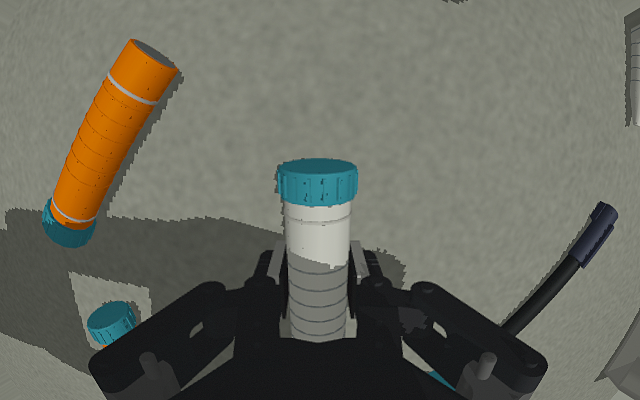

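```bash
python3 - <<'E'
from h import *
st=ld("w4");T=np.eye(4);T[:3,:3]=R.from_quat(st["tcp_rot"]).as_matrix();T[:3,3]=st["tcp_pos"]
crop("pics/w4.png","pics/w4c.png",260,140,380,280,4.5)
ax=.0155
for s in [-.004,-.006,-.008]:
    o=[]
    for dx,dz in [(.055,.0165),(.055,-.0165),(.042,.0165),(.042,.0145)]:
        p=T[:3,3]+T[:3,0]*(s+dx);p[2]=ax+dz
        o.append(proj("wrist",p,st))
    print(s,np.array(o).round(1).tolist())
E
```

```text
-0.004 [[318.4, 170.5], [318.1, 156.3], [318.4, 204.2], [318.4, 202.6]]
-0.006 [[318.4, 175.8], [318.1, 160.5], [318.4, 209.2], [318.4, 207.5]]
-0.008 [[318.4, 181.1], [318.1, 164.7], [318.4, 214.1], [318.4, 212.4]]
```

View pics/w4c.png

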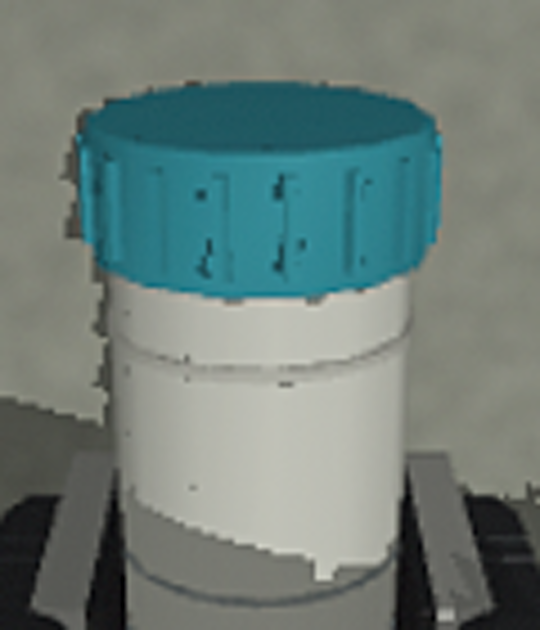

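Call:
{"op": "drive_tool", "data": {
  "steps": [
    [[0, 0, -0.6], 0, 0.9],
    [[0, 0, -1.8], 0, 0.9],
    [[0, 0, -3.2], 0, 0.9],
    [[-0.6, -0.1, -4.6], 0.2, 0.9],
    [[-1.9, -0.3, -5.9], 0.5, 0.9],
    [[-3.4, -0.5, -7], 0.8, 0.9],
    [[-4.9, -0.7, -7.7], 1.08, 0.9],
    [[-6.4, -0.9, -7.7], 1.08, 0.9],
    [[-7.9, -1.1, -7.7], 1.08, 0.9],
    [[-9.4, -1.3, -7.7], 1.08, 0.9],
    [[-10.8, -1.5, -7.7], 1.08, 0.9],
    [[-12, -1.7, -7.7], 1.08, 0.9]
  ]
}}

```text
t: 5.87
tcp_pos: [0.4848, -0.1744, 0.2105]
tcp_rot: [0.645, 0.764, -0.0, -0.0]
force: [0.5, 0.2, -1.2]
opening: 0.0276
```

```bash
cat >> h.py <<'E'
TH=.1703;EX=np.array([np.cos(TH),np.sin(TH)]);EY=np.array([-np.sin(TH),np.cos(TH)])
def rel(st,sx):  # tcp in station frame (mm): across, along, z above seat axis; yaw err
    p=st["tcp_pos"];M=R.from_quat(st["tcp_rot"]).as_matrix()
    print("t %.2f rel x %.1f y %.1f z %.1f mm yawerr %.3f"%(st["t"],(p[:2]@EX-sx)*1e3,(p[:2]@EY+.314)*1e3,(p[2]-.1245)*1e3,np.arctan2(-M[0,0],M[1,0])-TH),"F",st["force"],"open",round(st["opening"],4))
E
python3 - <<'E'
from h import *
st=bot.get_state();rel(st,.4485)
E
```

```text
t 5.87 rel x -0.3 y 60.0 z 86.0 mm yawerr -0.002 F [ 0.4529  0.1661 -1.1641] open 0.0276
```

Call:
{"op": "drive_tool", "data": {
  "steps": [
    [[-1.2, 0, 0], 0, 0.9],
    [[-2.2, 0, 0.4], 0, 0.9],
    [[-2.86, 0, 1.2], 0, 0.9],
    [[-2.86, 0, 2], 0, 0.9],
    [[-2.86, 0, 2.32], 0, 0.9],
    [[-2.86, 0, 2.32], 0, 0.9]
  ]
}}

```text
t: 6.37
tcp_pos: [0.4962, -0.2419, 0.1507]
tcp_rot: [0.645, 0.764, -0.0, -0.002]
force: [-0.2, -2.3, -1.6]
opening: 0.0275
```

```bash
python3 - <<'E'
from h import *
st=snap("wrist","w5");rel(st,.4485)
snap("side","d5");snap("scene","s5")
crop("pics/w5.png","pics/w5c.png",220,60,440,300,2.5)
crop("pics/d5.png","pics/d5c.png",280,130,400,230,6)
E
```

```text
t 6.37 rel x -0.5 y -8.5 z 26.2 mm yawerr -0.001 F [-0.1731 -2.2654 -1.6316] open 0.0275
```

View pics/w5c.png

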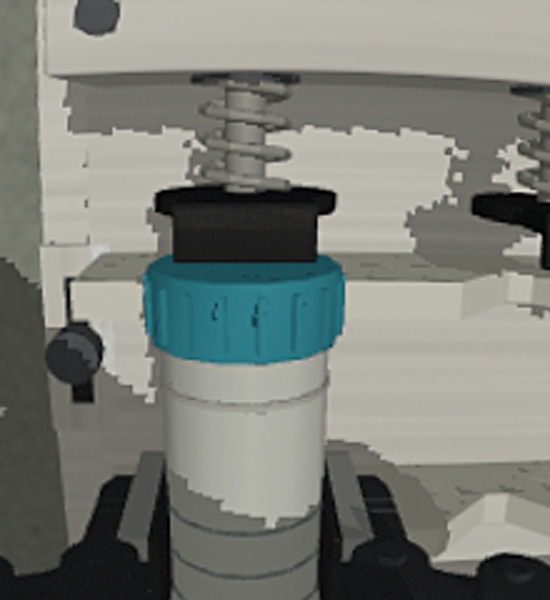

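View pics/d5c.png

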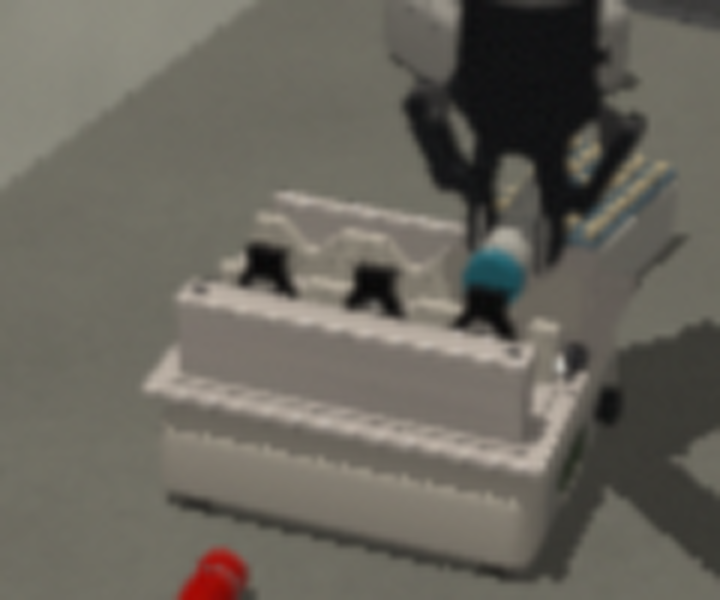

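Call:
{"op": "drive_tool", "data": {
  "steps": [
    [[-0.1, 0, 0], 0, 0.9],
    [[-0.1, 0, 0.2], 0, 0.9],
    [[-0.1, 0, 0.45], 0, 0.9],
    [[-0.1, 0, 0.45], 0, 0.9]
  ]
}}

```text
t: 6.85
tcp_pos: [0.4972, -0.2442, 0.1404]
tcp_rot: [0.645, 0.765, -0.0, -0.001]
force: [-1.0, -0.1, -0.4]
opening: 0.0278
```

```bash
python3 - <<'E'
from h import *
st=bot.get_state();rel(st,.4485)
E
```

```text
t 6.85 rel x 0.2 y -11.0 z 15.9 mm yawerr -0.000 F [-0.9617 -0.0788 -0.3696] open 0.0278
```

Call:
{"op": "drive_tool", "data": {
  "steps": [
    [[0, 0, 0.06], 0, 0.9],
    [[0, 0, 0.12], 0, 0.9],
    [[0, 0, 0.16], 0, 0.9],
    [[0, 0, 0.16], 0, 0.9]
  ]
}}

```text
t: 7.18
tcp_pos: [0.4976, -0.2445, 0.1377]
tcp_rot: [0.645, 0.764, 0.0, -0.0]
force: [-1.2, 2.6, 4.1]
opening: 0.028
```

```bash
python3 - <<'E'
from h import *
st=bot.get_state();rel(st,.4485);print(st["wrist_torque"])
E
```

```text
t 7.18 rel x 0.5 y -11.3 z 13.2 mm yawerr -0.001 F [-1.1878  2.6205  4.1281] open 0.028
[ 0.2949  0.1518 -0.0135]
```

Call:
{"op": "drive_tool", "data": {
  "steps": [
    [[0, 0, 0.05], 0, 0.9],
    [[0, 0, 0.1], 0, 0.9],
    [[0, 0, 0.14], 0, 0.9],
    [[0, 0, 0.14], 0, 0.9]
  ]
}}

```text
t: 7.52
tcp_pos: [0.4978, -0.2443, 0.1345]
tcp_rot: [0.645, 0.765, 0.0, 0.0]
force: [-1.3, 6.3, 9.1]
opening: 0.0279
```

```bash
python3 - <<'E'
from h import *
st=snap("wrist","w6");rel(st,.4485);print(st["wrist_torque"])
crop("pics/w6.png","pics/w6c.png",240,100,400,300,3)
snap("scene","s6");crop("pics/s6.png","pics/s6c.png",200,170,320,290,6)
E
```

```text
t 7.52 rel x 0.7 y -11.1 z 10.0 mm yawerr -0.000 F [-1.3205  6.3178  9.0934] open 0.0279
[ 0.6773  0.1514 -0.0104]
```

View pics/w6c.png

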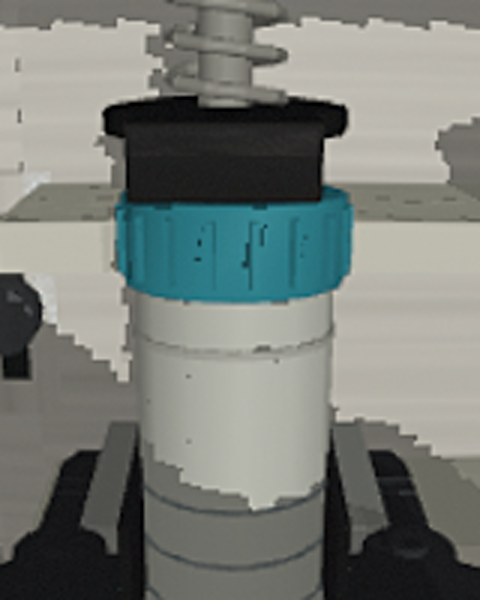

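View pics/s6c.png

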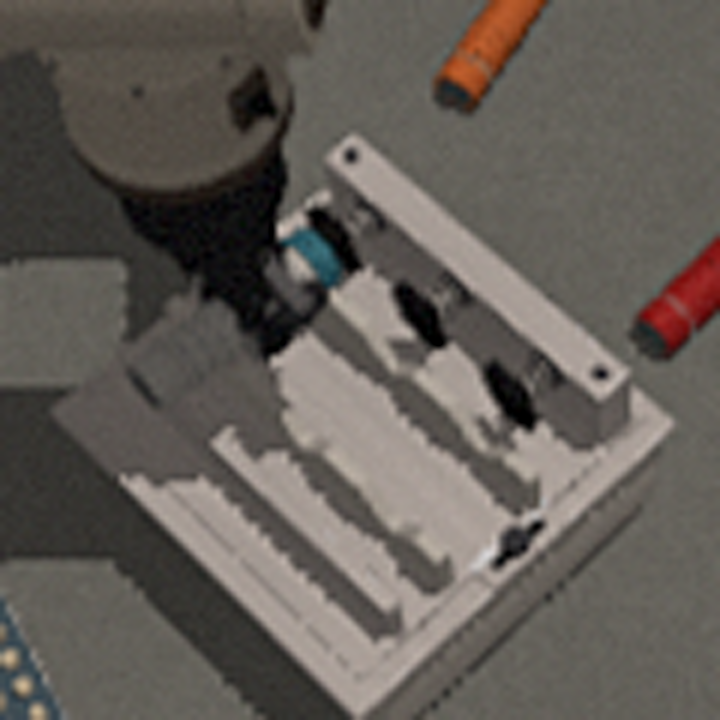

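Call:
{"op": "drive_tool", "data": {
  "steps": [
    [[0.12, 0, 0], 0, 0.9],
    [[0.24, 0, 0], 0, 0.9],
    [[0.36, 0, 0], 0, 0.9],
    [[0.48, 0, 0], 0, 0.9],
    [[0.48, 0, 0], 0, 0.9]
  ],
  "force": 50
}}

```text
t: 8.03
tcp_pos: [0.4958, -0.2328, 0.1346]
tcp_rot: [0.645, 0.764, -0.0, 0.001]
force: [0.8, -1.4, 6.7]
opening: 0.0273
```

```bash
python3 - <<'E'
from h import *
st=snap("wrist","w7");rel(st,.4485);print(st["wrist_torque"])
crop("pics/w7.png","pics/w7c.png",240,80,440,280,3.5)
E
```

```text
t 8.03 rel x 0.7 y 0.6 z 10.1 mm yawerr -0.001 F [ 0.798  -1.3989  6.7191] open 0.0273
[-0.3807 -0.0521 -0.0318]
```

View pics/w7c.png

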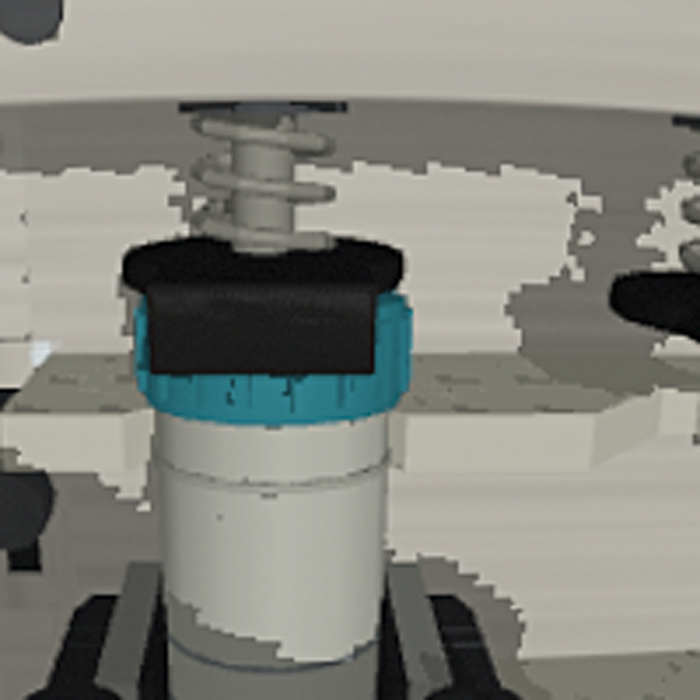

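```bash
cat >> h.py <<'E'
def sf(name,c,x0,y0,s,z,sx):
    st=ld(name);p=atz("wrist",(x0+c[0]/s,y0+c[1]/s),z,st)[:2];return np.round([(p@EX-sx)*1e3,(p@EY+.314)*1e3],1)
E
python3 - <<'E'
from h import *
print("front L,R",[sf("w7",c,240,80,3.5,.1245,.4485) for c in [(124,268),(403,266)]],"mid L",sf("w7",(612,292),240,80,3.5,.1245,.4485))
print("lip end front",sf("w7",(262,373),240,80,3.5,.1245+.0225,.4485))
# uncompressed reference from w6 , crop(240,100,3)
print("w6",[sf("w6",c,240,100,3,.1245,.4485) for c in [(104,118),(347,116)]],"lip",sf("w6",(225,202),240,100,3,.147,.4485), "cap rim",sf("w6",(236,302),240,100,3,.1245+.016,.4485),"w7 cap rim",sf("w7",(275,424),240,80,3.5,.1245+.016,.4485))
E
```

```text
front L,R [array([-18.2,  53. ]), array([17.1, 53.2])] mid L [45.  50.3]
lip end front [-0.6 45.1]
w6 [array([-18.3,  49.1]), array([17.2, 49.3])] lip [-0.5 40.8] cap rim [ 0.9 25.9] w7 cap rim [ 0.8 37.3]
```

Call:
{"op": "drive_tool", "data": {
  "steps": [
    [[0.08, 0, 0], 0, 0.9],
    [[0.16, 0, 0], 0, 0.9],
    [[0.24, 0, 0], 0, 0.9],
    [[0.24, 0, 0], 0, 0.9]
  ]
}}

```text
t: 8.42
tcp_pos: [0.4946, -0.227, 0.1339]
tcp_rot: [0.645, 0.764, -0.0, 0.0]
force: [3.6, -5.4, -3.5]
opening: 0.0271
```

```bash
python3 - <<'E'
from h import *
st=snap("wrist","w8");rel(st,.4485);print(st["wrist_torque"])
crop("pics/w8.png","pics/w8c.png",240,80,440,280,3.5)
E
```

```text
t 8.42 rel x 0.5 y 6.4 z 9.4 mm yawerr -0.001 F [ 3.6261 -5.4104 -3.4886] open 0.0271
[-0.8225 -0.5052 -0.1176]
```

View pics/w8c.png

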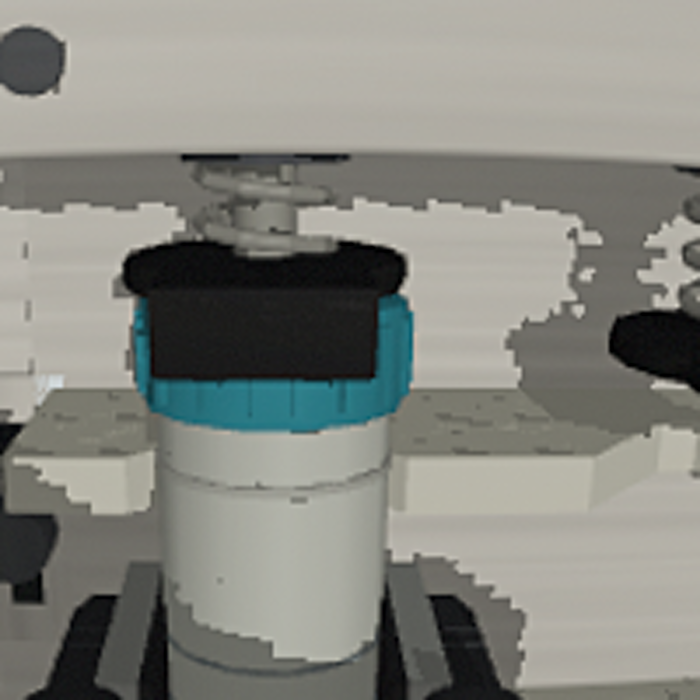

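```bash
python3 - <<'E'
from h import *
print("front L,R",[sf("w8",c,240,80,3.5,.1245,.4485) for c in [(125,268),(405,270)]],"mid L",sf("w8",(612,335),240,80,3.5,.1245,.4485))
print("lip end front",sf("w8",(262,380),240,80,3.5,.1245+.0225,.4485),"cap rim",sf("w8",(275,431),240,80,3.5,.1245+.016,.4485))
snap("scene","s8");crop("pics/s8.png","pics/s8c.png",200,170,320,290,6)
snap("side","d8");crop("pics/d8.png","pics/d8c.png",280,110,400,230,6)
E
```

```text
front L,R [array([-18.2,  59. ]), array([17.1, 58.7])] mid L [45.  50.6]
lip end front [-0.8 50.4] cap rim [ 0.6 42.6]
```

View pics/s8c.png

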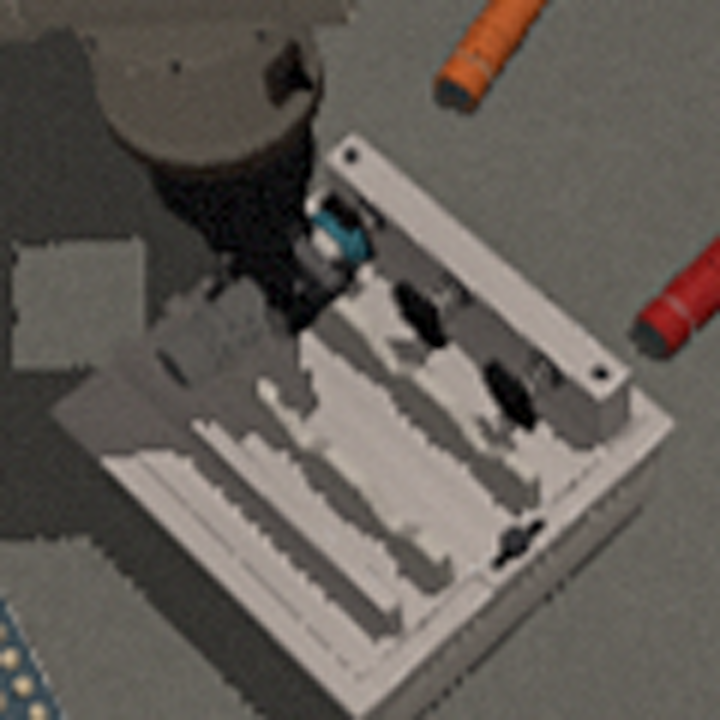

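View pics/d8c.png

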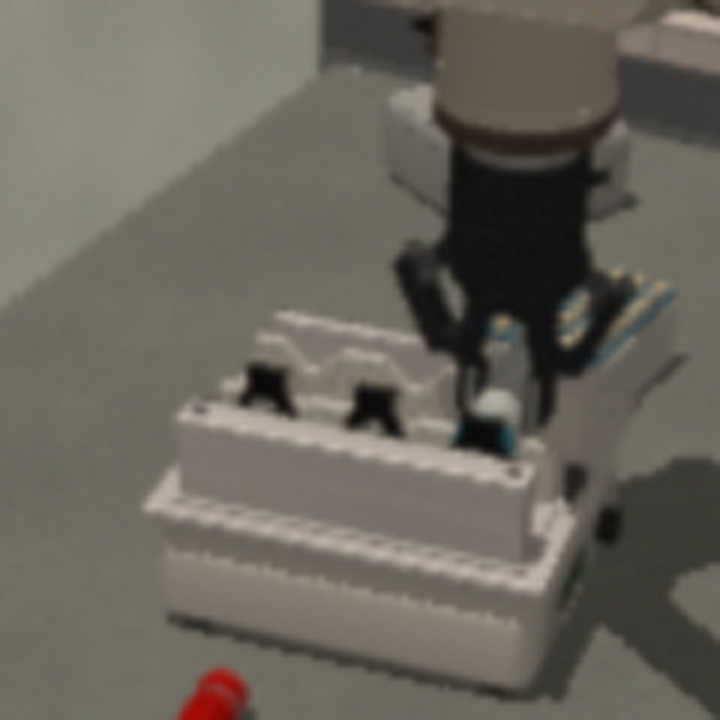

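```bash
cat >> h.py <<'E'
def capwidth(st,sx,yrel,zrel,r=.0165,xo=0):
    c=Twc(st)[:3,3]
    ps=[]
    for a in np.linspace(0,np.pi,361):
        xy=(sx+xo+r*np.cos(a))*EX+(yrel-.314)*EY
        ps.append(proj("wrist",[xy[0],xy[1],.1245+zrel+r*np.sin(a)],st)[0])
    return max(ps)-min(ps),min(ps),max(ps)
E
python3 - <<'E'
from h import *
for n,tcp in [("w6",-11.1),("w7",.6),("w8",6.4)]:
    st=ld(n)
    for z in [-.002,0,.002,.004,.006]:
        print(n,z,np.round(capwidth(st,.4485,(tcp+45)/1e3,z,xo=.0005),1), "barrel@g+20",np.round(capwidth(st,.4485,(tcp+25)/1e3,z+.002,r=.0145)[0],1))
E
```

```text
w6 -0.002 [ 73.1 281.  354.1] barrel@g+20 62.5
w6 0 [ 74.1 280.5 354.6] barrel@g+20 63.4
w6 0.002 [ 75.2 280.  355.2] barrel@g+20 64.2
w6 0.004 [ 76.3 279.5 355.7] barrel@g+20 65.1
w6 0.006 [ 77.4 278.9 356.3] barrel@g+20 66.0
w7 -0.002 [ 73.1 281.1 354.2] barrel@g+20 62.5
w7 0 [ 74.1 280.6 354.8] barrel@g+20 63.4
w7 0.002 [ 75.2 280.1 355.3] barrel@g+20 64.2
w7 0.004 [ 76.3 279.6 355.9] barrel@g+20 65.1
w7 0.006 [ 77.4 279.  356.4] barrel@g+20 66.0
w8 -0.002 [ 73.4 281.4 354.8] barrel@g+20 62.8
w8 0 [ 74.5 280.9 355.3] barrel@g+20 63.6
w8 0.002 [ 75.5 280.4 355.9] barrel@g+20 64.5
w8 0.004 [ 76.6 279.8 356.5] barrel@g+20 65.4
w8 0.006 [ 77.8 279.3 357. ] barrel@g+20 66.3
```

```bash
python3 - <<'E'
from h import *
st=ld("w4");M=R.from_quat(st["tcp_rot"]).as_matrix();T=st["tcp_pos"]
for yy in (.044,.050):
  for ax in (.0135,.0155,.0175):
    ps=[]
    for a in np.linspace(0,np.pi,181):
        p=T+M[:,0]*yy+M[:,1]*.0165*np.cos(a);p=np.array([p[0],p[1],ax+.0165*np.sin(a)]);ps.append(proj("wrist",p,st)[0])
    print(yy,ax,max(ps)-min(ps))
import cv2
# saturation-based teal width per row
for n in ["w4","w6","w7","w8"]:
    im=cv2.cvtColor(cv2.imread(f"pics/{n}.png"),cv2.COLOR_BGR2HSV)
    m=(im[...,0]>85)&(im[...,0]<105)&(im[...,1]>120)
    m[:, :250]=0;m[:,390:]=0
    rows=[(r,np.where(m[r])[0].min(),np.where(m[r])[0].max()) for r in range(140,240) if m[r].sum()>10]
    w=[b-a+1 for _,a,b in rows];print(n,max(w),rows[int(np.argmax(w))],rows[0],rows[-1])
E
```

```text
0.044 0.0135 76.7872255672433
0.044 0.0155 77.92282528796397
0.044 0.0175 79.09165360234556
0.05 0.0135 77.61096115587338
0.05 0.0155 78.77872096477483
0.05 0.0175 79.98150119270656
w4 81 (170, np.int64(277), np.int64(357)) (159, np.int64(301), np.int64(332)) (205, np.int64(305), np.int64(329))
w6 79 (169, np.int64(279), np.int64(357)) (167, np.int64(281), np.int64(355)) (200, np.int64(315), np.int64(325))
w7 79 (168, np.int64(279), np.int64(357)) (168, np.int64(279), np.int64(357)) (200, np.int64(302), np.int64(332))
w8 80 (173, np.int64(278), np.int64(357)) (168, np.int64(279), np.int64(355)) (202, np.int64(306), np.int64(330))
```

Call:
{"op": "drive_tool", "data": {
  "steps": [
    [[0.05, 0, 0], 0, 0.9],
    [[0.05, 0, 0], 0, 0.9],
    [[0.05, 0, 0.06], 0, 0.9],
    [[0.05, 0, 0.1], 0, 0.9],
    [[0.05, 0, 0.1], 0, 0.9]
  ]
}}

```text
t: 8.98
tcp_pos: [0.4945, -0.2261, 0.1316]
tcp_rot: [0.645, 0.764, -0.0, 0.0]
force: [1.2, -6.7, 3.4]
opening: 0.0276
```

```bash
python3 - <<'E'
from h import *
st=snap("wrist","w9");rel(st,.4485);print(st["wrist_torque"])
crop("pics/w9.png","pics/w9c.png",240,80,440,280,3.5)
E
```

```text
t 8.98 rel x 0.5 y 7.4 z 7.1 mm yawerr -0.001 F [ 1.2299 -6.7388  3.385 ] open 0.0276
[-0.7796 -0.1879 -0.0179]
```

View pics/w9c.png

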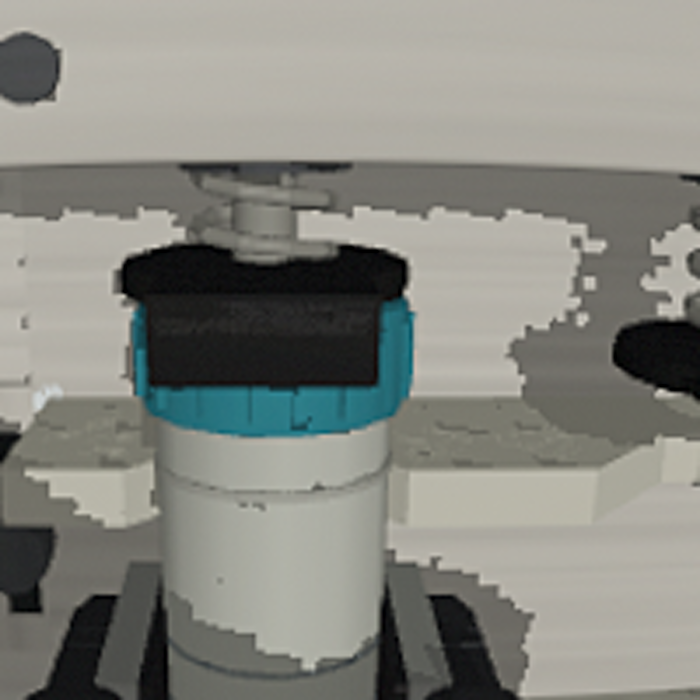

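```bash
python3 - <<'E'
from h import *
print("front L,R",[sf("w9",c,240,80,3.5,.1245,.4485) for c in [(121,272),(408,270)]],"mid L",sf("w9",(614,345),240,80,3.5,.1245,.4485))
print("lip end front",sf("w9",(262,386),240,80,3.5,.1245+.0225,.4485),"cap rim",sf("w9",(275,437),240,80,3.5,.1245+.016,.4485))
for n in ["w9"]:
    im=cv2.cvtColor(cv2.imread(f"pics/{n}.png"),cv2.COLOR_BGR2HSV)
    m=(im[...,0]>85)&(im[...,0]<105)&(im[...,1]>120)
    m[:, :250]=0;m[:,390:]=0
    rows=[(r,np.where(m[r])[0].min(),np.where(m[r])[0].max()) for r in range(140,240) if m[r].sum()>10]
    w=[b-a+1 for _,a,b in rows];print(n,max(w),rows[int(np.argmax(w))],rows[0],rows[-1])
E
```

```text
front L,R [array([-18.4,  59.8]), array([17.2, 60. ])] mid L [44.7 50.7]
lip end front [-0.7 51.3] cap rim [ 0.7 43.5]
w9 80 (171, np.int64(278), np.int64(357)) (169, np.int64(279), np.int64(357)) (204, np.int64(310), np.int64(325))
```

Call:
{"op": "drive_tool", "data": {
  "steps": [
    [[0.04, 0, 0], 0, 0.9],
    [[0.04, 0, 0], 0, 0.9],
    [[0.04, 0, 0.06], 0, 0.9],
    [[0.04, 0, 0.1], 0, 0.9],
    [[0.04, 0, 0.1], 0, 0.9]
  ]
}}

```text
t: 9.45
tcp_pos: [0.4943, -0.2252, 0.1292]
tcp_rot: [0.645, 0.764, -0.0, 0.001]
force: [1.3, -6.1, 2.5]
opening: 0.0273
```

```bash
python3 - <<'E'
from h import *
st=snap("wrist","w10");rel(st,.4485);print(st["wrist_torque"])
crop("pics/w10.png","pics/w10c.png",240,80,440,280,3.5)
snap("scene","s10");crop("pics/s10.png","pics/s10c.png",210,180,290,260,8)
E
```

```text
t 9.45 rel x 0.5 y 8.3 z 4.7 mm yawerr -0.001 F [ 1.3431 -6.1291  2.464 ] open 0.0273
[-0.7697 -0.1171 -0.0333]
```

View pics/w10c.png

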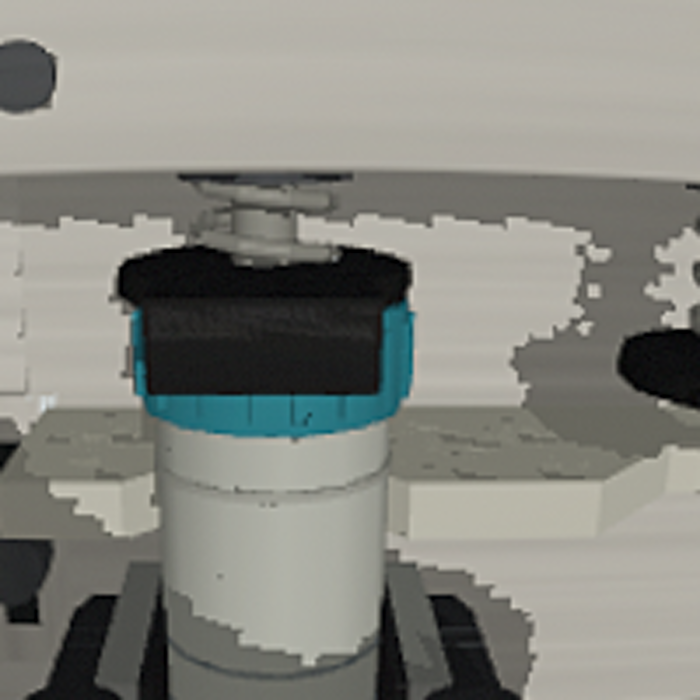

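View pics/s10c.png

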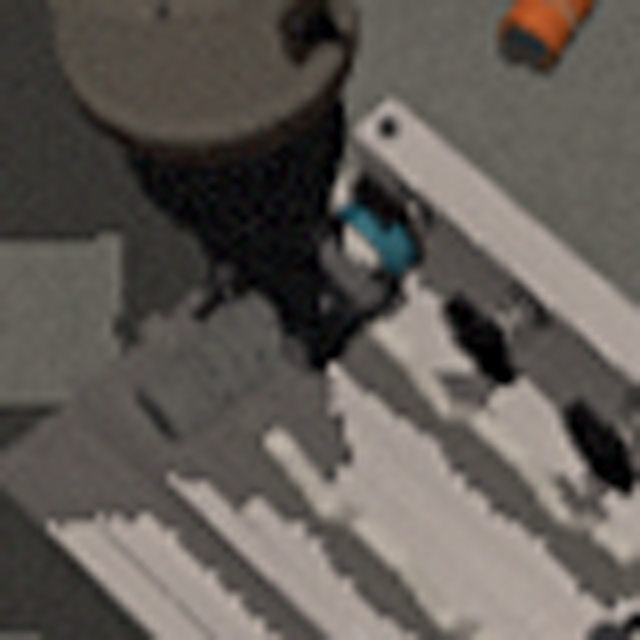

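```bash
python3 - <<'E'
from h import *
print("front L,R",[sf("w10",c,240,80,3.5,.1245,.4485) for c in [(118,276),(411,274)]])
print("lip end front",sf("w10",(262,394),240,80,3.5,.1245+.0225,.4485),"cap rim",sf("w10",(275,438),240,80,3.5,.1245+.016,.4485))
E
```

```text
front L,R [array([-18.4,  60.6]), array([17.3, 60.8])]
lip end front [-0.7 52. ] cap rim [ 0.6 45.1]
```

Call:
{"op": "drive_tool", "data": {
  "steps": [
    [[0, 0, 0.05], 0, 0.9],
    [[0, 0, 0.1], 0, 0.9],
    [[-0.05, 0, 0.1], 0, 0.9],
    [[-0.1, 0, 0.1], 0, 0.9],
    [[-0.1, 0, 0.1], 0, 0.9]
  ]
}}

```text
t: 9.97
tcp_pos: [0.4943, -0.2272, 0.1272]
tcp_rot: [0.645, 0.764, -0.0, -0.0]
force: [-7.6, 1.1, 14.5]
opening: 0.0272
```

```bash
python3 - <<'E'
from h import *
st=bot.get_state();rel(st,.4485);print(st["wrist_torque"])
E
```

```text
t 9.97 rel x 0.1 y 6.4 z 2.7 mm yawerr -0.001 F [-7.5585  1.1079 14.5498] open 0.0272
[ 0.3445  1.1125 -0.0452]
```

Call:
{"op": "drive_tool", "data": {
  "steps": [
    [[0, 0, 0], 0, 0.6],
    [[0, 0, 0], 0, 0.5],
    [[0, 0, 0], 0, 0.4],
    [[0, 0, 0], 0, 0.4],
    [[0, 0, -0.8], 0, 0.4],
    [[0, 0, -2.0], 0, 0.4],
    [[0, 0, -3.4], 0, 0.4],
    [[-0.8, 0, -4.6], 0, 0.2],
    [[-1.5, 0, -5], 0, 0.1],
    [[-1.5, 0, -5], 0, 0]
  ]
}}

```text
t: 10.8
tcp_pos: [0.5018, -0.2667, 0.2544]
tcp_rot: [0.645, 0.764, -0.0, 0.002]
force: [0.7, -0.2, -0.5]
opening: 0.0846
```

```bash
python3 - <<'E'
from h import *
st=snap("wrist","w11");rel(st,.4485)
crop("pics/w11.png","pics/w11c.png",195,60,445,260,3.2)
E
```

```text
t 10.80 rel x 0.8 y -33.9 z 129.9 mm yawerr -0.002 F [ 0.7425 -0.2437 -0.493 ] open 0.0846
```

View pics/w11c.png

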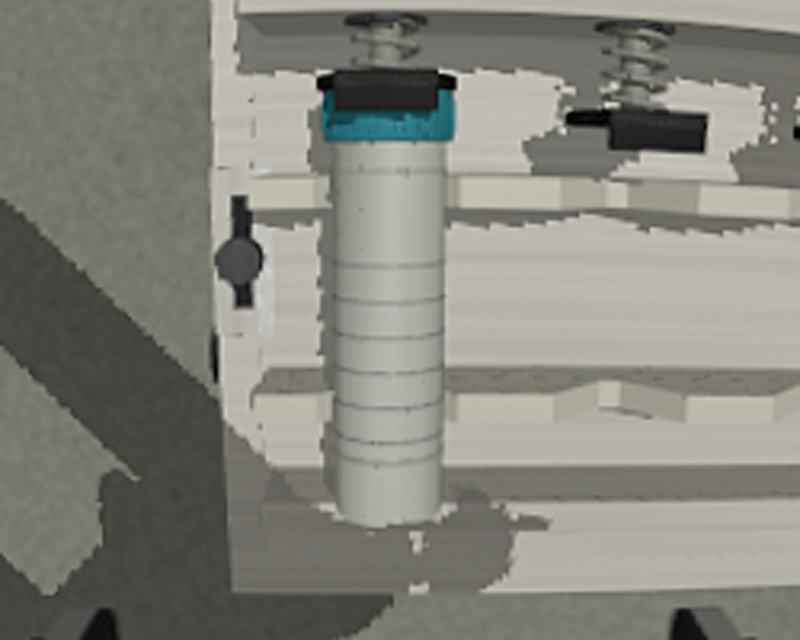

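```bash
cat >> h.py <<'E'
def check(name,x0,y0,s,lip,midlip,foot,capb,barin,sx):
    print("lip",sf(name,lip,x0,y0,s,.147,sx),"mid lip",sf(name,midlip,x0,y0,s,.147,sx))
    print("foot rim z+14.5",sf(name,foot,x0,y0,s,.139,sx),"if on bar z+25:",sf(name,foot,x0,y0,s,.1495,sx),"cap edge +16.5",sf(name,capb,x0,y0,s,.141,sx))
    print("bar in",sf(name,barin,x0,y0,s,.1205,sx))
E
python3 - <<'E'
from h import *
check("w11",195,60,3.2,(387,109),(657,151),(388,524),(389,139),(560,500),.4485)
st=ld("w11")
for z in (0,.01): print("barrel width near foot model",z,capwidth(st,.4485,-.045,z,r=.0145),"capside",capwidth(st,.4485,.035,0,r=.0145))
E
```

```text
lip [-0.  49.7] mid lip [63.9 41.4]
foot rim z+14.5 [ -0.  -55.3] if on bar z+25: [ -0.  -51.1] cap edge +16.5 [ 0.4 42.7]
bar in [ 48.4 -55.8]
barrel width near foot model 0 (np.float64(33.421883147416054), np.float64(299.54557858758085), np.float64(332.9674617349969)) capside (np.float64(35.70684577795009), np.float64(298.16033506600724), np.float64(333.8671808439573))
barrel width near foot model 0.01 (np.float64(34.64578827784982), np.float64(298.9373390030989), np.float64(333.5831272809487)) capside (np.float64(35.70684577795009), np.float64(298.16033506600724), np.float64(333.8671808439573))
```

```bash
python3 - <<'E'
from h import *
for n,uv in [("cap",((200+275/4,220+460/4),(200+548/3,110+97/3))),("foot",((200+352/4,220+333/4),(200+491/3,110+147/3)))]:
    print(n,tri([ray("side",uv[0]),ray("scene",uv[1])]))
st=ld("w3");print(atz("wrist",(371,34),.03,st))
E
```

```text
cap (array([0.4489, 0.3851, 0.0169]), [np.float64(0.00042363175466750047), np.float64(0.0004236317546675195)])
foot (array([0.4667, 0.2765, 0.0143]), [np.float64(0.00042217223544850483), np.float64(0.00042217223544860864)])
[0.4631 0.2732 0.03  ]
```

Call:
{"op": "drive_tool", "data": {
  "steps": [
    [[1.4, 0.1, -0.3], 0, 0],
    [[3.0, 0.3, -0.3], 0, 0],
    [[4.6, 0.4, -0.3], 0, 0],
    [[6.2, 0.6, -0.3], 0, 0],
    [[7.8, 0.7, -0.3], 0, 0],
    [[9.4, 0.9, -0.3], 0, 0],
    [[11, 1, -0.3], 0, 0],
    [[12.6, 1.2, -0.3], 0, 0],
    [[14.2, 1.3, -0.3], 0, 0],
    [[15.8, 1.4, -0.3], 0, 0],
    [[17.4, 1.6, -0.3], 0, 0],
    [[19, 1.7, -0.3], 0, 0]
  ]
}}

```text
t: 11.85
tcp_pos: [0.4613, 0.2135, 0.2581]
tcp_rot: [0.645, 0.765, -0.0, -0.0]
force: [1.6, -0.0, -1.6]
opening: 0.085
```

Call:
{"op": "drive_tool", "data": {
  "steps": [
    [[1.6, 0.2, 0], 0, 0],
    [[3, 0.3, 0], 0, 0],
    [[3.65, 0.37, 0], 0, 0],
    [[3.65, 0.37, 0], 0, 0]
  ]
}}

```text
t: 12.18
tcp_pos: [0.4547, 0.306, 0.2575]
tcp_rot: [0.643, 0.766, -0.001, -0.001]
force: [-1.5, -0.6, 0.3]
opening: 0.0855
```

```bash
python3 - <<'E'
from h import *
st=snap("wrist","w12");print(st["t"],st["tcp_pos"],R.from_quat(st["tcp_rot"]).as_matrix())
crop("pics/w12.png","pics/w12c.png",240,60,440,260,3)
E
```

```text
12.1833 [0.4547 0.306  0.2575] [[-0.1725  0.985  -0.0024]
 [ 0.985   0.1725 -0.0001]
 [ 0.0003 -0.0024 -1.    ]]
```

View pics/w12.png

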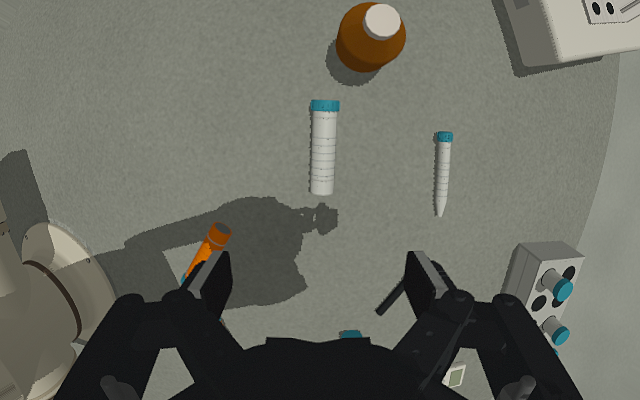

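View pics/w12c.png

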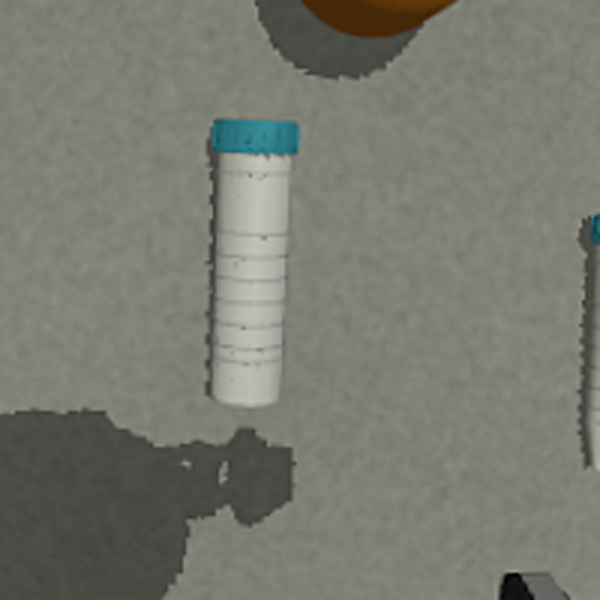

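```bash
python3 - <<'E'
from h import *
st=ld("w12")
c=atz("wrist",(325.3,100),.032,st);f=atz("wrist",(322.3,195),.030,st)
print(c,f,np.linalg.norm((c-f)[:2]))
d=(c-f)[:2];d/=np.linalg.norm(d)
m=(c+f)[:2]/2-0.001*d
M=R.from_quat(st["tcp_rot"]).as_matrix()
print("mid",m,"yaw",np.arctan2(-d[0],d[1]),"tool yaw",np.arctan2(-M[0,0],M[1,0]))
tgt=m+.005*d
print("delta tool (grip +5)",(M.T@(np.r_[tgt,.0185]-st["tcp_pos"]))/.025)
b=atz("wrist",(383,22),.125,st);print("bottle top",b, "rel to target in tool",M.T@(b-np.r_[tgt,.0185]))
print(atz("wrist",(371,72),.0,st))
E
```

```text
[0.4485 0.3886 0.032 ] [0.4647 0.2788 0.03  ] 0.11096865568323624
mid [0.4568 0.3327] yaw 0.1463692143341059 tool yaw 0.1733279592212186
delta tool (grip +5) [1.2343 0.2934 9.5609]
bottle top [0.4822 0.4623 0.125 ] rel to target in tool [ 0.1183  0.047  -0.1066]
[0.4979 0.4349 0.    ]
```

Call:
{"op": "drive_tool", "data": {
  "steps": [
    [[1.25, 0.3, 1.2], 0.26, 0],
    [[1.25, 0.3, 2.8], 0.26, 0],
    [[1.25, 0.3, 4.4], 0.26, 0],
    [[1.25, 0.3, 6], 0.26, 0],
    [[1.25, 0.3, 7.6], 0.26, 0],
    [[1.25, 0.3, 8.8], 0.26, 0.2],
    [[1.25, 0.3, 9.4], 0.26, 0.3],
    [[1.25, 0.3, 9.55], 0.26, 0.4],
    [[1.25, 0.3, 9.55], 0.26, 0.5]
  ],
  "force": 40
}}

```text
t: 12.98
tcp_pos: [0.4579, 0.3338, 0.0193]
tcp_rot: [0.655, 0.755, -0.001, -0.0]
force: [-0.2, -0.4, 0.4]
opening: 0.043
```

Call:
{"op": "drive_tool", "data": {
  "steps": [
    [[0, 0, 0], 0, 0.7],
    [[0, 0, 0], 0, 0.9],
    [[0, 0, 0], 0, 0.9],
    [[0, 0, 0], 0, 0.9],
    [[0, 0, 0], 0, 0.9],
    [[0, 0, 0], 0, 0.9]
  ]
}}

```text
t: 13.48
tcp_pos: [0.4591, 0.3351, 0.0215]
tcp_rot: [0.655, 0.756, 0.001, 0.0]
force: [-0.3, -2.2, 9.0]
opening: 0.0274
```

```bash
python3 - <<'E'
from h import *
st=snap("wrist","w13");print(st["t"],st["tcp_pos"],st["force"],st["opening"],R.from_quat(st["tcp_rot"]).as_matrix()[:2,0])
crop("pics/w13.png","pics/w13c.png",260,140,380,280,4.5)
T=np.eye(4);T[:3,:3]=R.from_quat(st["tcp_rot"]).as_matrix();T[:3,3]=st["tcp_pos"]
for s in [-.003,-.004,-.005,-.006,-.008]:
    o=[]
    for dx,dz in [(.055,.0165),(.055,-.0165),(.042,.0165)]:
        p=T[:3,3]+T[:3,0]*(s+dx);p[2]=.0155+dz
        o.append(proj("wrist",p,st))
    print(s,np.array(o).round(1).tolist())
E
```

```text
13.4833 [0.4591 0.3351 0.0215] [-0.3178 -2.2395  9.0489] 0.027404040004577593 [-0.142   0.9899]
-0.003 [[318.3, 166.1], [317.9, 153.2], [318.3, 199.1]]
-0.004 [[318.3, 168.7], [317.9, 155.2], [318.3, 201.5]]
-0.005 [[318.3, 171.2], [317.9, 157.3], [318.3, 204.0]]
-0.006 [[318.3, 173.8], [317.9, 159.3], [318.3, 206.4]]
-0.008 [[318.3, 179.0], [317.9, 163.4], [318.3, 211.3]]
```

View pics/w13c.png

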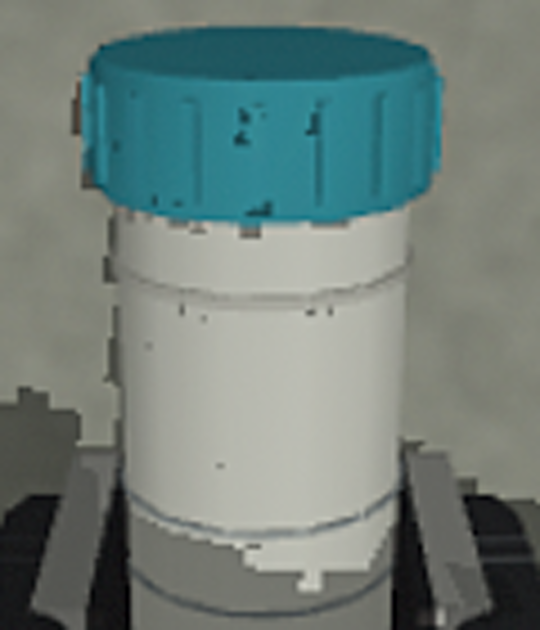

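Call:
{"op": "drive_tool", "data": {
  "steps": [
    [[0, 0, 0], 0, 0.55],
    [[0, 0, 0], 0, 0.5],
    [[0, 0, 0], 0, 0.5],
    [[0.15, 0, 0], 0, 0.5],
    [[0.28, 0, 0], 0, 0.5],
    [[0.28, 0, 0], 0, 0.5],
    [[0.28, 0, 0], 0, 0.7],
    [[0.28, 0, 0], 0, 0.9],
    [[0.28, 0, 0], 0, 0.9],
    [[0.28, 0, 0], 0, 0.9],
    [[0.28, 0, 0], 0, 0.9],
    [[0.28, 0, 0], 0, 0.9]
  ],
  "force": 40
}}

```text
t: 14.53
tcp_pos: [0.4575, 0.3418, 0.0204]
tcp_rot: [0.655, 0.756, 0.0, -0.0]
force: [0.0, 1.2, 1.5]
opening: 0.0278
```

```bash
python3 - <<'E'
from h import *
st=snap("wrist","w14");print(st["t"],st["tcp_pos"],st["force"],st["opening"],R.from_quat(st["tcp_rot"]).as_matrix()[:2,0])
crop("pics/w14.png","pics/w14c.png",260,140,380,280,4.5)
T=np.eye(4);T[:3,:3]=R.from_quat(st["tcp_rot"]).as_matrix();T[:3,3]=st["tcp_pos"]
for s in [-.004,-.005,-.006,-.007]:
    o=[]
    for dx,dz in [(.055,.0165),(.055,-.0165),(.042,.0165)]:
        p=T[:3,3]+T[:3,0]*(s+dx);p[2]=.0155+dz
        o.append(proj("wrist",p,st))
    print(s,np.array(o).round(1).tolist())
# delta to hover over back station
ex=.5765;ey=-.314-.0115
p=ex*EX+ey*EY;d=np.r_[p,.21]-st["tcp_pos"];print(p,(T[:3,:3].T@d)/.025,"turn",(np.arctan2(-T[0,0],T[1,0])-TH)/np.radians(6))
im=cv2.cvtColor(cv2.imread("pics/w14.png"),cv2.COLOR_BGR2HSV)
m=(im[...,0]>85)&(im[...,0]<105)&(im[...,1]>120);m[:, :250]=0;m[:,390:]=0
rows=[(r,np.where(m[r])[0].min(),np.where(m[r])[0].max()) for r in range(140,240) if m[r].sum()>10]
w=[b-a+1 for _,a,b in rows];print(max(w),rows[0],rows[-1])
E
```

```text
14.5333 [0.4575 0.3418 0.0204] [0.0192 1.1645 1.5346] 0.027760353413908954 [-0.1419  0.9899]
-0.004 [[318.3, 169.3], [318.0, 155.6], [318.3, 202.5]]
-0.005 [[318.3, 171.9], [318.0, 157.7], [318.3, 205.0]]
-0.006 [[318.3, 174.5], [318.0, 159.7], [318.3, 207.4]]
-0.007 [[318.3, 177.1], [318.0, 161.8], [318.3, 209.9]]
[ 0.6233 -0.2231] [-23.3075   3.3619  -7.59  ] turn -0.2667028432408796
80 (162, np.int64(300), np.int64(336)) (207, np.int64(303), np.int64(330))
```

View pics/w14c.png

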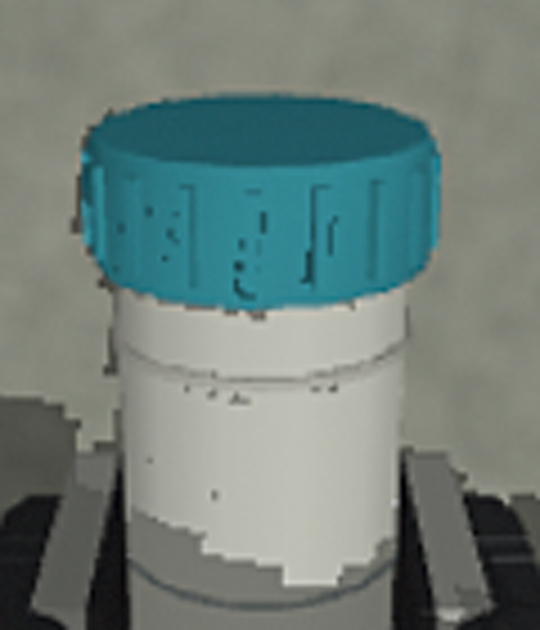

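Call:
{"op": "drive_tool", "data": {
  "steps": [
    [[0, 0, -0.6], 0, 0.9],
    [[0, 0, -1.8], 0, 0.9],
    [[0, 0, -3.2], 0, 0.9],
    [[-0.7, 0.1, -4.6], 0, 0.9],
    [[-2, 0.3, -5.8], -0.1, 0.9],
    [[-3.5, 0.5, -6.9], -0.2, 0.9],
    [[-5, 0.7, -7.6], -0.27, 0.9],
    [[-6.5, 0.9, -7.6], -0.27, 0.9],
    [[-8, 1.1, -7.6], -0.27, 0.9],
    [[-9.5, 1.3, -7.6], -0.27, 0.9],
    [[-11, 1.5, -7.6], -0.27, 0.9],
    [[-12.5, 1.8, -7.6], -0.27, 0.9]
  ]
}}

```text
t: 15.58
tcp_pos: [0.5461, 0.0367, 0.2103]
tcp_rot: [0.644, 0.765, -0.0, -0.0]
force: [0.4, 0.7, -0.3]
opening: 0.0281
```

```bash
python3 - <<'E'
from h import *
st=bot.get_state();rel(st,.5765);M=R.from_quat(st["tcp_rot"]).as_matrix()
p=.5765*EX+(-.314-.0095)*EY;print((M.T@(np.r_[p,.21]-st["tcp_pos"]))/.025)
E
```

```text
t 15.58 rel x -32.1 y 257.7 z 85.8 mm yawerr 0.000 F [ 0.3707  0.6842 -0.2638] open 0.0281
[-10.6869   1.282    0.011 ]
```

Call:
{"op": "drive_tool", "data": {
  "steps": [
    [[-1.5, 0.2, 0], 0, 0.9],
    [[-3, 0.4, 0], 0, 0.9],
    [[-4.5, 0.6, 0], 0, 0.9],
    [[-6, 0.8, 0], 0, 0.9],
    [[-7.5, 1, 0], 0, 0.9],
    [[-9, 1.2, 0], 0, 0.9],
    [[-10.2, 1.28, 0.3], 0, 0.9],
    [[-10.69, 1.28, 1], 0, 0.9],
    [[-10.69, 1.28, 1.8], 0, 0.9],
    [[-10.69, 1.28, 2.3], 0, 0.9],
    [[-10.69, 1.28, 2.4], 0, 0.9],
    [[-10.69, 1.28, 2.4], 0, 0.9]
  ]
}}

```text
t: 16.58
tcp_pos: [0.6229, -0.2187, 0.1496]
tcp_rot: [0.644, 0.765, -0.0, -0.001]
force: [-0.8, -1.9, -2.0]
opening: 0.0276
```

```bash
python3 - <<'E'
from h import *
st=snap("wrist","w15");rel(st,.5765)
crop("pics/w15.png","pics/w15c.png",220,80,440,300,3)
E
```

```text
t 16.58 rel x 0.3 y -7.1 z 25.1 mm yawerr 0.001 F [-0.8094 -1.8647 -2.0064] open 0.0276
```

View pics/w15c.png

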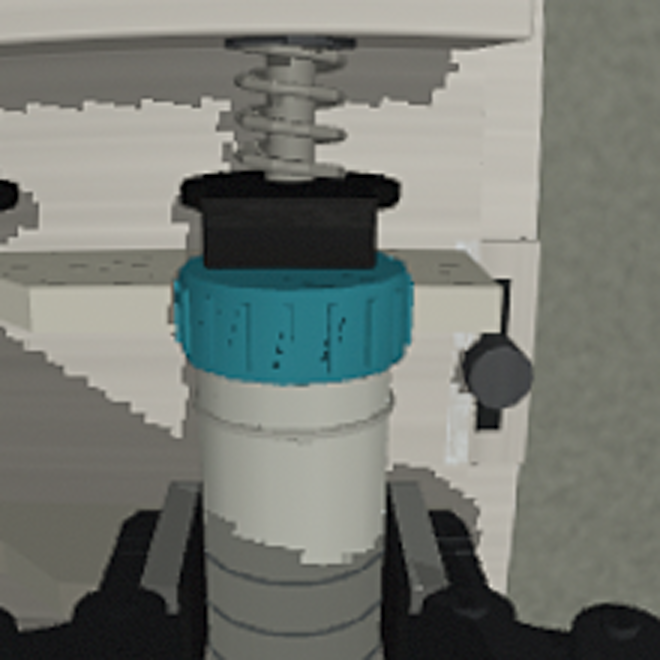

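Call:
{"op": "drive_tool", "data": {
  "steps": [
    [[-0.06, 0, 0], 0, 0.9],
    [[-0.06, 0, 0.15], 0, 0.9],
    [[-0.06, 0, 0.3], 0, 0.9],
    [[-0.06, 0, 0.3], 0, 0.9]
  ]
}}

```text
t: 16.97
tcp_pos: [0.6234, -0.2203, 0.1423]
tcp_rot: [0.644, 0.765, -0.0, -0.0]
force: [-0.2, -0.3, -0.6]
opening: 0.0279
```

```bash
python3 - <<'E'
from h import *
st=snap("wrist","w16");rel(st,.5765);print(st["wrist_torque"])
crop("pics/w16.png","pics/w16c.png",240,80,440,280,3.5)
E
```

```text
t 16.97 rel x 0.5 y -8.8 z 17.8 mm yawerr 0.001 F [-0.197  -0.2712 -0.6003] open 0.0279
[-0.0268  0.0424  0.0031]
```

View pics/w16c.png

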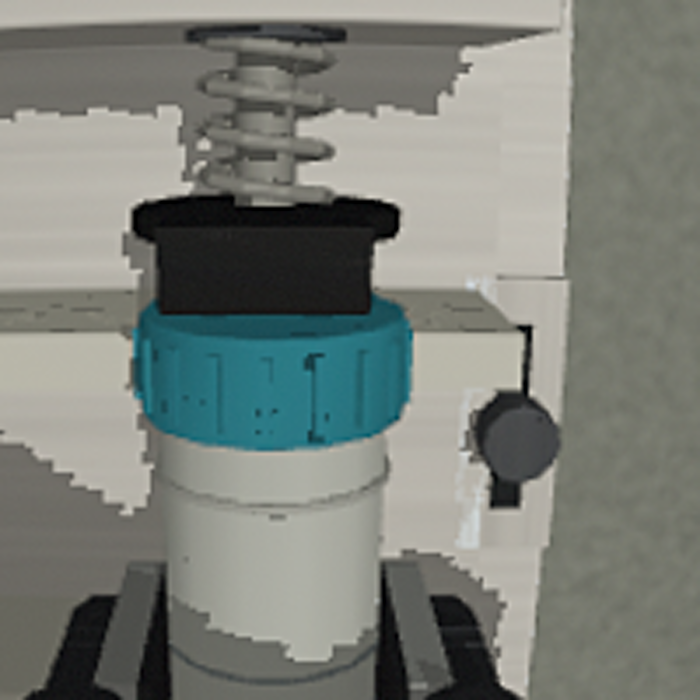

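Call:
{"op": "drive_tool", "data": {
  "steps": [
    [[-0.05, -0.02, 0], 0, 0.9],
    [[-0.05, -0.02, 0.1], 0, 0.9],
    [[-0.05, -0.02, 0.18], 0, 0.9],
    [[-0.05, -0.02, 0.26], 0, 0.9],
    [[-0.05, -0.02, 0.26], 0, 0.9]
  ]
}}

```text
t: 17.43
tcp_pos: [0.6234, -0.2215, 0.1365]
tcp_rot: [0.644, 0.765, 0.0, 0.0]
force: [-2.0, 4.9, 7.3]
opening: 0.0278
```

```bash
python3 - <<'E'
from h import *
st=snap("wrist","w17");rel(st,.5765);print(st["wrist_torque"])
crop("pics/w17.png","pics/w17c.png",240,80,440,280,3.5)
def cw(n):
    im=cv2.cvtColor(cv2.imread(f"pics/{n}.png"),cv2.COLOR_BGR2HSV)
    m=(im[...,0]>85)&(im[...,0]<105)&(im[...,1]>120);m[:, :250]=0;m[:,390:]=0
    rows=[(r,np.where(m[r])[0].min(),np.where(m[r])[0].max()) for r in range(140,240) if m[r].sum()>10]
    w=[b-a+1 for _,a,b in rows];print(n,max(w),rows[0],rows[-1])
for n in ["w14","w15","w16","w17"]: cw(n)
E
```

```text
t 17.43 rel x 0.4 y -9.9 z 12.0 mm yawerr 0.001 F [-1.984   4.8841  7.3423] open 0.0278
[ 0.4659  0.1484 -0.0201]
w14 80 (162, np.int64(300), np.int64(336)) (207, np.int64(303), np.int64(330))
w15 80 (167, np.int64(283), np.int64(353)) (207, np.int64(311), np.int64(322))
w16 109 (168, np.int64(282), np.int64(354)) (207, np.int64(307), np.int64(330))
w17 78 (169, np.int64(281), np.int64(353)) (203, np.int64(310), np.int64(324))
```

View pics/w17c.png

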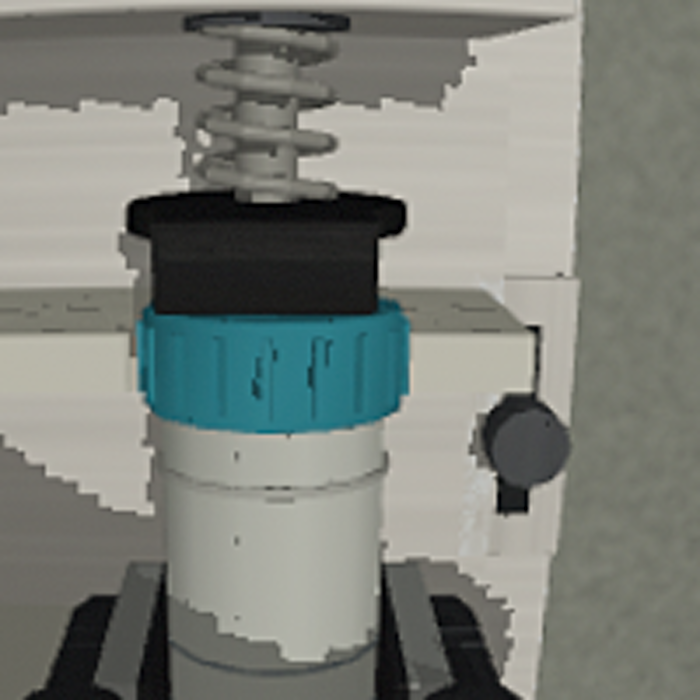

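Call:
{"op": "drive_tool", "data": {
  "steps": [
    [[0, 0, 0.04], 0, 0.9],
    [[0.12, 0, 0.04], 0, 0.9],
    [[0.24, 0, 0.04], 0, 0.9],
    [[0.36, 0, 0.04], 0, 0.9],
    [[0.48, 0, 0.04], 0, 0.9],
    [[0.48, 0, 0.04], 0, 0.9]
  ],
  "force": 50
}}

```text
t: 17.98
tcp_pos: [0.6213, -0.2098, 0.1356]
tcp_rot: [0.644, 0.765, 0.0, 0.0]
force: [0.9, -1.0, 5.5]
opening: 0.0273
```

```bash
python3 - <<'E'
from h import *
st=snap("wrist","w18");rel(st,.5765);print(st["wrist_torque"])
crop("pics/w18.png","pics/w18c.png",240,80,440,280,3.5)
print("w17 lip",sf("w17",(265,314),240,80,3.5,.147,.5765),"disc",sf("w17",(128,215),240,80,3.5,.1245,.5765),sf("w17",(406,213),240,80,3.5,.1245,.5765))
E
```

```text
t 17.98 rel x 0.3 y 1.9 z 11.1 mm yawerr 0.001 F [ 0.9464 -0.9827  5.4665] open 0.0273
[-0.4081 -0.1145 -0.0479]
w17 lip [-0.6 40.7] disc [-18.2  49.1] [17.2 49.3]
```

View pics/w18c.png

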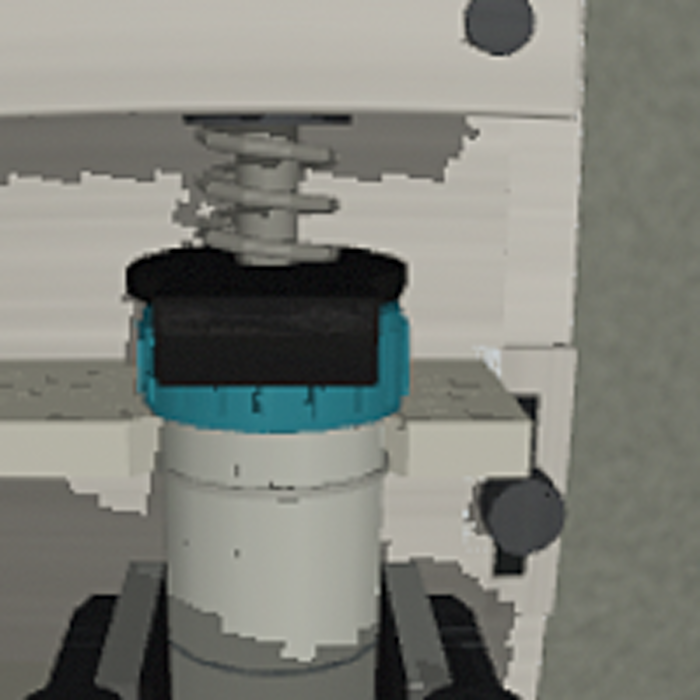

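```bash
python3 - <<'E'
from h import *
print("w18 lip",sf("w18",(265,384),240,80,3.5,.147,.5765),"disc",sf("w18",(128,275),240,80,3.5,.1245,.5765),sf("w18",(407,274),240,80,3.5,.1245,.5765))
E
```

```text
w18 lip [-0.7 45. ] disc [-18.3  53.3] [17.3 53.4]
```

Call:
{"op": "drive_tool", "data": {
  "steps": [
    [[0.08, 0, 0], 0, 0.9],
    [[0.17, 0, 0], 0, 0.9],
    [[0.25, 0, 0], 0, 0.9],
    [[0.25, 0, 0], 0, 0.9]
  ]
}}

```text
t: 18.37
tcp_pos: [0.6201, -0.204, 0.1349]
tcp_rot: [0.644, 0.765, -0.0, -0.0]
force: [3.8, -4.7, -2.3]
opening: 0.0269
```

```bash
python3 - <<'E'
from h import *
st=snap("wrist","w19");rel(st,.5765);print(st["wrist_torque"])
crop("pics/w19.png","pics/w19c.png",240,80,440,280,3.5)
E
```

```text
t 18.37 rel x 0.0 y 7.9 z 10.4 mm yawerr 0.000 F [ 3.7633 -4.6602 -2.2521] open 0.0269
[-0.8778 -0.5339 -0.1133]
```

View pics/w19c.png

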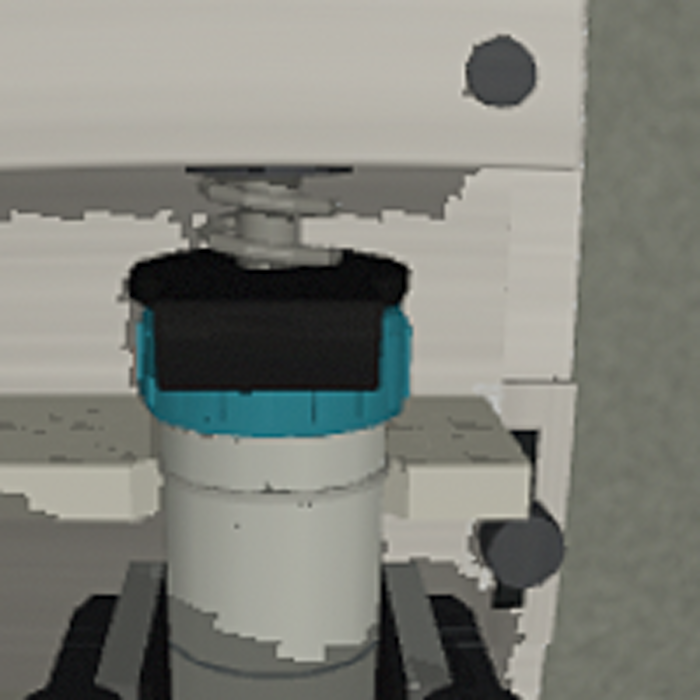

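```bash
python3 - <<'E'
from h import *
print("w19 lip",sf("w19",(265,390),240,80,3.5,.147,.5765),"disc",sf("w19",(130,280),240,80,3.5,.1245,.5765),sf("w19",(408,278),240,80,3.5,.1245,.5765))
E
```

```text
w19 lip [-1.  50.5] disc [-18.2  58.7] [17.1 59. ]
```

Call:
{"op": "drive_tool", "data": {
  "steps": [
    [[0.05, 0, 0], 0, 0.9],
    [[0.05, 0, 0], 0, 0.9],
    [[0.05, 0, 0.06], 0, 0.9],
    [[0.05, 0, 0.1], 0, 0.9],
    [[0.05, 0, 0.1], 0, 0.9]
  ]
}}

```text
t: 18.83
tcp_pos: [0.6199, -0.2031, 0.1325]
tcp_rot: [0.644, 0.765, -0.0, 0.0]
force: [1.7, -5.8, 2.8]
opening: 0.0274
```

```bash
python3 - <<'E'
from h import *
st=snap("wrist","w20");rel(st,.5765);print(st["wrist_torque"])
crop("pics/w20.png","pics/w20c.png",240,80,440,280,3.5)
E
```

```text
t 18.83 rel x 0.0 y 8.8 z 8.0 mm yawerr 0.000 F [ 1.6644 -5.7932  2.7837] open 0.0274
[-0.6811 -0.1915 -0.0569]
```

View pics/w20c.png

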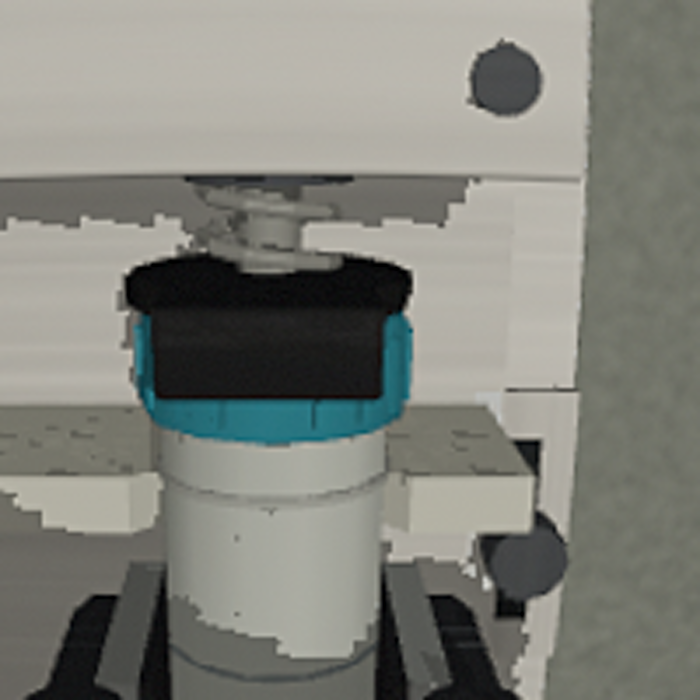

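Call:
{"op": "drive_tool", "data": {
  "steps": [
    [[0.04, 0, 0], 0, 0.9],
    [[0.04, 0, 0], 0, 0.9],
    [[0.04, 0, 0.06], 0, 0.9],
    [[0.04, 0, 0.1], 0, 0.9],
    [[0.04, 0, 0.1], 0, 0.9]
  ]
}}

```text
t: 19.3
tcp_pos: [0.6198, -0.2022, 0.1301]
tcp_rot: [0.644, 0.765, -0.0, 0.0]
force: [1.6, -6.8, 3.2]
opening: 0.0274
```

```bash
python3 - <<'E'
from h import *
print("w20 lip",sf("w20",(265,398),240,80,3.5,.147,.5765))
st=snap("wrist","w21");rel(st,.5765);print(st["wrist_torque"])
crop("pics/w21.png","pics/w21c.png",240,80,440,280,3.5)
E
```

```text
w20 lip [-0.9 51.2]
t 19.30 rel x 0.0 y 9.7 z 5.6 mm yawerr 0.000 F [ 1.5514 -6.8454  3.2155] open 0.0274
[-0.7378 -0.1561 -0.0228]
```

View pics/w21c.png

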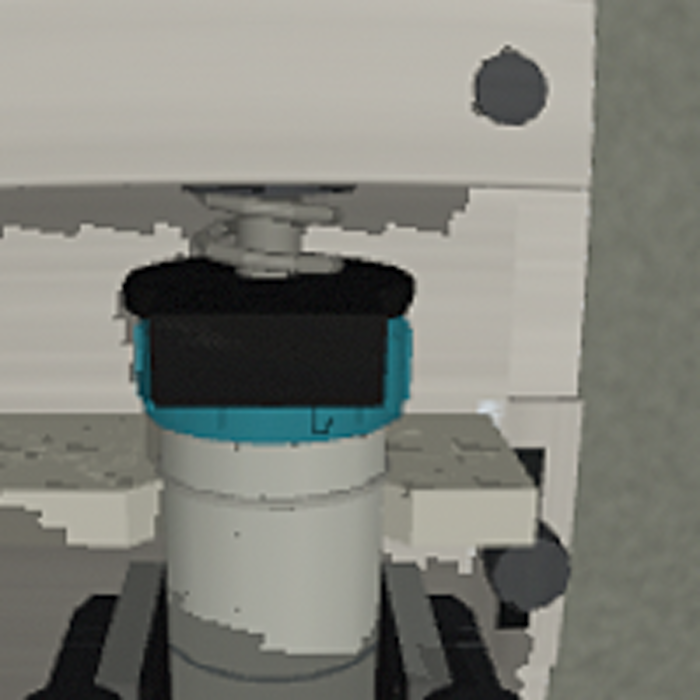

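Call:
{"op": "drive_tool", "data": {
  "steps": [
    [[0, 0, 0.05], 0, 0.9],
    [[0, 0, 0.1], 0, 0.9],
    [[-0.05, 0, 0.1], 0, 0.9],
    [[-0.1, 0, 0.1], 0, 0.9],
    [[-0.1, 0, 0.1], 0, 0.9]
  ]
}}

```text
t: 19.77
tcp_pos: [0.6197, -0.2039, 0.1286]
tcp_rot: [0.644, 0.765, 0.0, -0.001]
force: [-9.4, 2.2, 15.9]
opening: 0.0274
```

```bash
python3 - <<'E'
from h import *
st=bot.get_state();rel(st,.5765);print(st["wrist_torque"])
E
```

```text
t 19.77 rel x -0.3 y 8.1 z 4.1 mm yawerr 0.000 F [-9.4238  2.217  15.8534] open 0.0274
[0.6933 1.4758 0.0614]
```

Same signature as the first tube at seating (Fz ≈ 15 N, foot touching the bar). Releasing.

Call:
{"op": "drive_tool", "data": {
  "steps": [
    [[0, 0, 0], 0, 0.6],
    [[0, 0, 0], 0, 0.5],
    [[0, 0, 0], 0, 0.4],
    [[0, 0, 0], 0, 0.4],
    [[0, 0, -0.8], 0, 0.4],
    [[0, 0, -2.0], 0, 0.4],
    [[0, 0, -3.4], 0, 0.4],
    [[-0.8, -1, -4.6], 0, 0.2],
    [[-1.5, -2, -5], 0, 0.1],
    [[-1.5, -2.6, -5], 0, 0],
    [[-1.5, -2.6, -5], 0, 0]
  ]
}}

```text
t: 20.68
tcp_pos: [0.5606, -0.2536, 0.2539]
tcp_rot: [0.645, 0.764, -0.0, 0.001]
force: [-1.3, 0.3, -1.0]
opening: 0.0853
```

```bash
python3 - <<'E'
from h import *
st=snap("wrist","w22");rel(st,.5765)
snap("scene","s22");snap("side","d22")
crop("pics/w22.png","pics/w22c.png",195,60,445,260,3.2)
crop("pics/s22.png","pics/s22c.png",200,110,440,290,3)
crop("pics/d22.png","pics/d22c.png",280,110,400,230,5)
E
```

```text
t 20.68 rel x -66.9 y -30.9 z 129.4 mm yawerr -0.002 F [-1.3307  0.2552 -1.0489] open 0.0853
```

View pics/w22c.png

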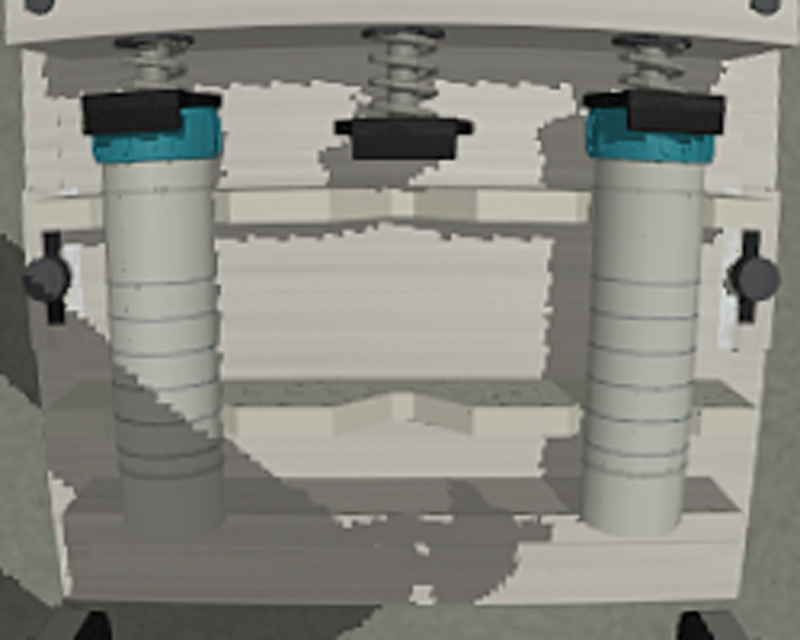

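View pics/s22c.png

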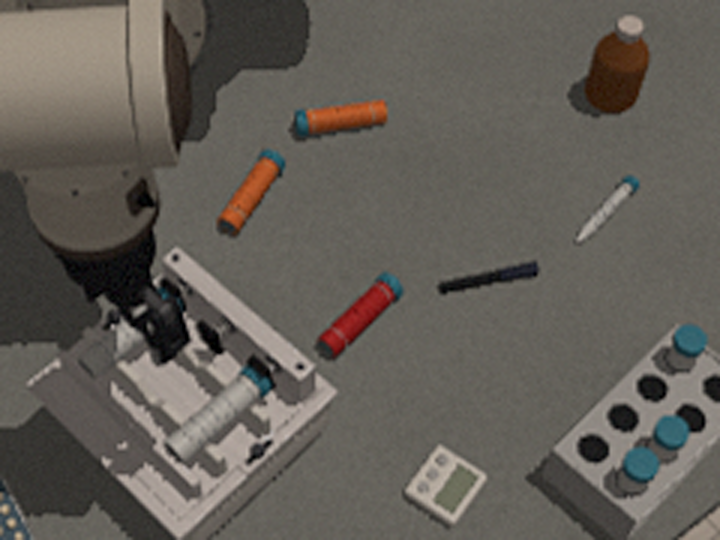

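View pics/d22c.png

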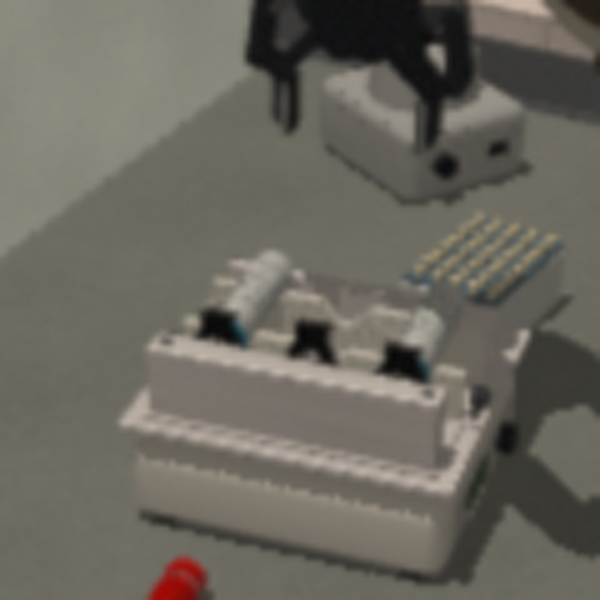

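```bash
python3 - <<'E'
from h import *
check("w22",195,60,3.2,(133,132),(405,159),(175,536),(160,158),(330,516),.4485)
check("w22",195,60,3.2,(676,132),(405,159),(632,534),(651,160),(720,514),.5765)
st=ld("w22")
for sx,n,l,r,y in [(.4485,"F foot",(119,480),(222,480),None),(.4485,"F cap",(105,200),(214,200),None),(.5765,"B foot",(585,480),(687,480),None),(.5765,"B cap",(593,200),(704,200),None)]:
    yy=sf("w22",((l[0]+r[0])/2,l[1]),195,60,3.2,.139,sx)
    best=min(((abs(capwidth(st,sx,yy[1]/1e3,z,r=.0145)[0]-(r[0]-l[0])/3.2),z) for z in np.arange(-.008,.02,.001)))
    print(n,yy,"z by width",best, "centre err px",(l[0]+r[0])/2/3.2+195-sum(capwidth(st,sx,yy[1]/1e3,0,r=.0145)[1:])/2)
E
```

```text
lip [ 0.2 49.3] mid lip [64.1 41.2]
foot rim z+14.5 [  3.3 -55.5] if on bar z+25: [  5.8 -51.2] cap edge +16.5 [ 5.2 42.7]
bar in [ 43.6 -56.7]
lip [ 0.3 49.4] mid lip [-63.9  41.2]
foot rim z+14.5 [ -3.  -55.3] if on bar z+25: [ -5.8 -51. ] cap edge +16.5 [-4.1 42.4]
bar in [ 28.2 -57.2]
F foot [  3.3 -39.7] z by width (np.float64(0.03499143908149449), np.float64(-0.002)) centre err px 0.2791212310219464
F cap [ 4.3 32.4] z by width (np.float64(0.05646023930597721), np.float64(-0.003)) centre err px 1.2079979682122826
B foot [ -3.2 -40.1] z by width (np.float64(0.02239483837917078), np.float64(-0.003)) centre err px 0.24357605145485195
B cap [-3.9 32.4] z by width (np.float64(0.013662467892061159), np.float64(0.005000000000000001)) centre err px -0.32282790920174875
```

Call:
{"op": "drive_tool", "data": {
  "steps": [
    [[0, 0, -1.5], 0, 0],
    [[0, 0, -3], 0, 0],
    [[1, 0, -4], 0, 0],
    [[2.5, 0, -5], 0, 0],
    [[4, 0, -5], 0, 0],
    [[5.5, 0, -5], 0, 0],
    [[7, 0, -5], 0, 0],
    [[8.5, 0, -5], 0, 0],
    [[8.5, 0, -5], 0, 0]
  ]
}}

```text
t: 21.58
tcp_pos: [0.5258, -0.0369, 0.3782]
tcp_rot: [0.642, 0.766, 0.001, -0.0]
force: [0.5, 0.1, -0.3]
opening: 0.0857
```

```bash
python3 - <<'E'
from h import *
for n,nm in [("scene","s23"),("side","d23")]:
    st=snap(n,nm)
    im=cv2.imread(f"pics/{nm}.png");x0,y0,x1,y1=(205,180,325,290) if n=="scene" else (290,130,400,225)
    s=6;big=cv2.resize(im[y0:y1,x0:x1],None,fx=s,fy=s,interpolation=cv2.INTER_CUBIC)
    V=np.array(CAL[n]["view"]);cam=np.linalg.inv(V)[:3,3]
    for sx in (.4485,.5765):
        for r,ya,yb in ((.0145,-.057,.042),(.0165,.042,.055)):
            # silhouette lines
            ax=np.r_[EY,0.];mid=np.r_[sx*EX-.314*EY,.1245]
            v=cam-mid;v-=ax*(v@ax);d=np.linalg.norm(v);v/=d;p=np.cross(ax,v)
            for sgn in (1,-1):
                cs=r/d;off=r*(cs*v+sgn*np.sqrt(1-cs*cs)*p)
                q=[(proj(n,mid+ax*y+off)-[x0,y0]+.5)*s for y in (ya,yb)]
                cv2.line(big,tuple(int(a) for a in q[0]),tuple(int(a) for a in q[1]),(0,0,255),1)
    cv2.imwrite(f"pics/{nm}c.png",big)
print(bot.get_state()["t"],bot.get_state()["tcp_pos"])
E
```

```text
21.6833 [ 0.5267 -0.0409  0.3777]
```

View pics/s23c.png

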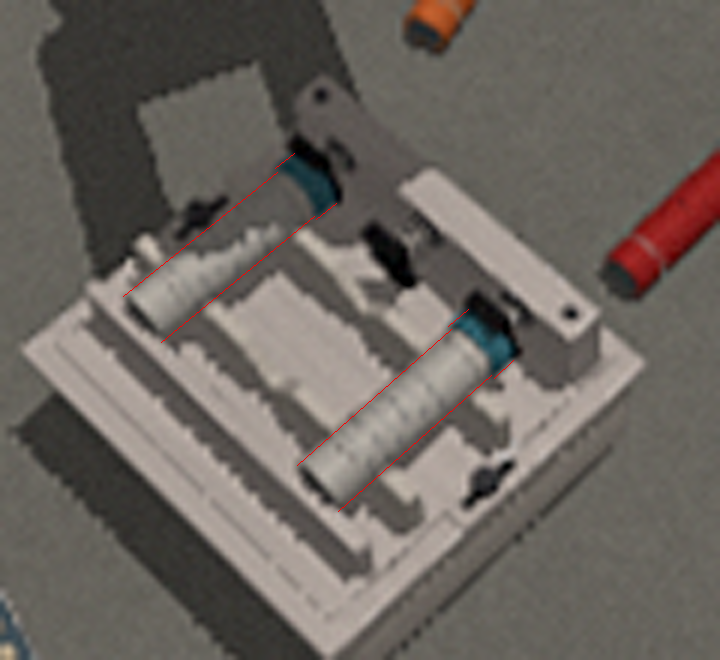

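View pics/d23c.png

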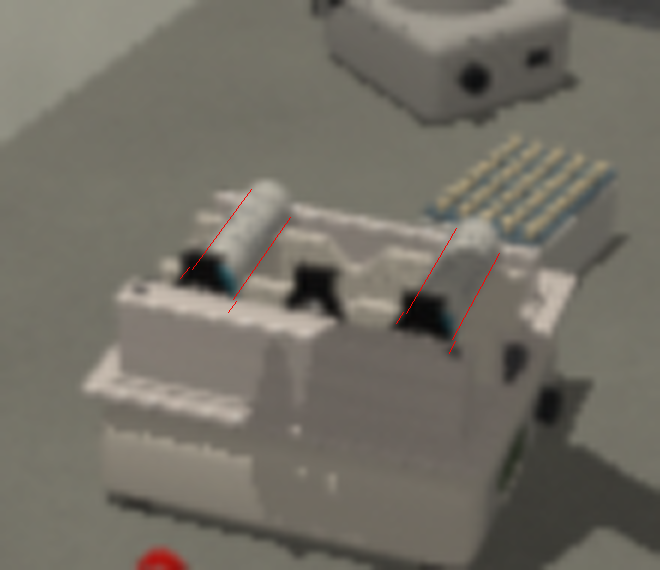

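```bash
python3 - <<'E'
from cell import bot
print(bot.finish_job())
E
```

```text
the job is handed in; nothing more can be done
None
```

I loaded both large white tubes with blue-green caps, one in the front station and one in the back, and left the middle one empty. I handed the job in at about 21.7 s of the 58 s allowed; no verdict was reported.

**Method:** I held each tube near its middle and pressed its foot on the end bar to tilt it. I then pushed the cap under the lip, checking cup travel in the wrist camera (peak about 11.3 mm, stop at 14 mm). Last, I lowered the foot behind the bar, eased the tube back onto it and let go.

**Last checks:**
- **Cups:** both read about 8.1–8.3 mm pressed back, against 8 mm expected.
- **Position:** both feet bear on the end bar, and both tubes are centred in their notches to about 1 mm.
- **Other views:** a model outline of a seated tube ran parallel to both tubes in the scene and side pictures, offset by about 1–2 pixels. I put that down to calibration.
- **Surroundings:** the bottle, marker, timer, small tube and tip box looked unmoved. The gripper was clear of everything.

**One reading disagreed:** height judged from apparent tube width was noisy, at -3 to +5 mm (+5 at the back tube's cap end). It comes from about half a pixel, so I trusted the outline and cup travel instead.

**Contact with the bench:** the fingertips pressed on it with about 8–9 N at each first grasp.

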